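# Press a small cheese with the crank press

### The job

Stand the cheese mould upright on the bed of the crank press, between the two rails, and slide it back until it is fully home against the two stop posts under the blue pad. Then turn the crank clockwise (as seen from the robot) one full turn from its red mark, until its knob is back at the mark and the pad is pressed down on the mould, and last swing the red lock lever all the way over to the back. Do not drop the mould or tip it over, and leave the jar, mills, mug, knife and spatula where they are.

Things in the scene. Friction and masses are not known exactly. Their poses are not given: they have to be found in the camera images.
- mould: Cheese mould: a closed upright metal cylinder with a pale wooden follower on top, 58 mm in diameter, 60 mm tall in all (metal 52 mm, wooden disc 53 mm in diameter above), about 0.3 kg. Origin: centre of its underside, z up. It starts standing on the worktop, to the left or to the right of the press.
- press: Cheese press fixed to the worktop, turned by up to 0.25 rad. Origin: middle of the bed, on the worktop; x points to its back (away from the robot), y to its left, z up. Wooden bed: x -130 to 90, y -85 to 85 mm, top at z = 20 mm. White columns at x 10 to 60, |y| 65 to 79 mm carry a crossbar (x 5 to 65 mm, underside at z = 130 mm) and above it the sloping face plate with the crank.
- bed_front (a point): Middle of the open front part of the bed, on its top (x = -65, y = 0, z = 20 mm in the press's frame; axes as the press's): a good place to set the mould down before sliding it. Nothing is above the bed for x below -20 mm. Two steel rails 12 mm high run along x on either side, from x = -120 to 55 mm, inner faces at |y| = 34, outer at |y| = 42 mm.
- face (a point): Centre of the round white face plate (150 mm across, 12 mm thick), x = 50, y = 0, z = 185 mm in the press's frame; axes as the press's. The plate slopes 35 degrees down towards the robot; its lowest front edge is at x = -11, z = 142 mm, the upper edge, with the red mark, at x = 111, z = 228 mm.
- seat (a point): On the bed: where the centre of the mould's underside is when it is fully home against the stops, under the pad (x = 30, y = 0, z = 20 mm in the press's frame; axes as the press's). The stops are two steel posts, 10 mm thick and 40 mm high, at x = 57.5, y = -20 and 20 mm.
- crank_centre (a point): Fixed point on the crank's axis at the height to grip the knob, 55 mm off the face plate (x = 18.5, y = 0, z = 230 mm in the press's frame; axes as the press's). The axis leans 35 degrees from vertical towards the robot: out of the plate it points along (-0.574, 0, 0.819) in the press's frame.
- crank (a joint): Crank angle, rad. 0: knob uphill at the back, at the red mark. Grows clockwise as seen from the robot: the knob goes to the right (press -y), down the front, up the left. A full turn from the mark reads 6.28 and lowers the pad by 30 mm. Stops at -0.7 and 7.2. Starts within 0.35 of 0; friction 0.12 N m (some 3 N at the knob); stays where it is left.
- knob_grip (a point): Where to grip the dark wooden knob: on its axis, 50 mm from the crank's axis, level with crank_centre along that axis. The knob is 22 mm in diameter, 40 mm long, parallel to the crank's axis and spins freely on its pin; this point is 25 mm from its foot on the steel arm, 15 mm from its end. Axes: x along the arm outwards, z along the knob outwards.
- pad (a joint): How far the sprung blue pad (46 mm across, under the crossbar above the seat) is pushed up into its holder, m: 0 when it presses nothing. With the mould home it touches the mould after about 22 mm of travel (4.6 rad of the crank) and reads about 0.008 after the full turn, about 9 N.
- lock (a joint): Red lock lever on the left of the press, rad: 0 leans to the front (robot), 1.0 leans to the back, fully over. It starts below 0.2, takes about 1 N at the tip and stays where it is left. It pivots about an axis along the press's y, at x = 0, y = 140, z = 42 mm in the press's frame, and is 80 mm long; at 0.5 it is upright.
- lock_tip (a point): Centre of the red ball (26 mm in diameter) at the lever's tip, 80 mm from the pivot, which sits in a white block (x -35 to 35, y 115 to 165 mm, top at z = 45 mm in the press's frame). It is about 112 mm above the worktop at either end of its swing, 38 mm in front of or behind the pivot.
- jam: Jam jar, amber with a red cap, 66 mm in diameter, 85 mm tall, origin centre of its underside. A bystander, beside the press on the other side from the mould.
- pepper_mill: Dark wooden mill, 52 mm in diameter, 152 mm tall, on a wooden tray at the back left; origin centre of its underside. Bystander.
- salt_mill: White mill, same size and tray. Bystander.
- mug: Blue mug, 80 mm across, 90 mm tall, handle at its +y, right of the press; origin centre of its underside. Bystander.
- knife: Knife lying flat, 250 mm long along its x (handle 110 mm to -x, 16 mm thick), origin where handle and blade meet, on the worktop in front of the press. Bystander.
- spatula: Wooden spatula lying flat at the back right, along its x. Bystander.

How it is judged:
By the outcome, as a careful person would: the job done as asked, in the order asked, and still so for the second after the job is handed in, with the robot touching nothing.
It also fails if it takes over 72 s, if anything falls off the work surface, if the arm or the gripper's body presses on something with over 40 N, if the wrist force passes 120 N, or if a joint passes its speed limit or range.

### The arm

A 6-joint arm with a two-finger parallel gripper is mounted at the origin on the work surface. World frame = base frame: x ahead of the robot, y to its left, z up, the work surface at z = 0. Lengths are in mm, angles in rad, forces in N, time in s.
With the tool pointing down it reaches from about 350 to 975 mm from the base axis. Payload 7.1 kg.
Tool frame: the origin (TCP) lies on the mounting face of the last link; the fingertips stand 182 mm ahead of it and the grasp point (between the pads) lies 163 mm ahead of it (ctrl.tcp_to_tips is the distance from the TCP to the fingertips, in mm); z points along the fingers, y is the direction in which the jaws open and shut (so a half turn about z gives the same grasp; the last joint's range is limited). The gripper opens to 88 mm and grips with 3 to 60 N. Pads are 20 mm wide; open, the fingers measure 115 mm over their backs; the gripper's body (75 mm by 178 mm) begins 61 mm behind the grasp point.
Start: joints at [-1.327, 0.423, 1.63, -0, 1.089, -0.019], TCP at [162.385, -603.521, 404.675] pointing down, gripper open.
Joint ranges: [-3, 3], [-0.9, 2.11], [0.09, 2.58], [-1.31, 4.45], [0.11, 2.69], [-2.54, 2.54]. Speed limits (rad/s): [2.39, 2.39, 3.01, 3.14, 3.14, 3.14].

### API

Orientations are given as a rotation vector (axis times angle).
In Python, from workcell import ctrl gives the robot as it stands. The module is installed in compiled form; this text tells all that it offers.
- The arm moves only by the tool send_rows, never from a script. Its argument "commands" is a list of rows, each an object with "translation": the shift along the world's x, y, z normalised to -1 to 1, where 1 is 0.1 m, a list of three; "twist": the turn, a rotation vector about the world's x, y, z normalised to -1 to 1, where 1 is 0.5 rad, a list of three. A call has exactly 10 rows; each row is the pose to reach, as a shift and turn from the pose commanded when the call began; what a row does not reach only later rows make up. A row lasts 1/10 s, in which the tool goes at most 50 mm and 8.59 degrees, less where a joint would pass 70% of its speed; a pose out of reach is approached as far as the arm can. A call with a number of a shift or a turn outside -1 to 1 is refused whole. A call with a gripper value outside its range is refused whole. "grip" is the closure, from -1 (fully open) to 1 (shut), set as the call begins (left out, the last holds). The fingers move at their own pace and stop on an object; the grip force is fixed at half the most. Time passes only in rows, so rows that repeat a pose let the fingers close, or fill a call up. It gives the time, the measured TCP pose, the force and the opening at its end, in the units of the state.
- ctrl.get_obs(): the state, without advancing time (a new reading comes with each control period).
- ctrl.get_image(name): name is "side" or "top"; returns a dict with "img" (420x560x3 uint8, red, green, blue), "intrinsics" (3x3 intrinsics, pixels), "cam_to_world" (4x4, takes a point from camera to world coordinates). Camera axes: x right, y down, z forward; pixel columns grow to the right and rows downward; lengths in mm; the calibration is good to about 2 mm. A picture is of the moment at which its call begins. There is no depth.
- ctrl.close_job(): hands the job in, once; it reports no verdict.
The state is a dict: "t": time; "qpos": joint angles; "qvel": joint speeds; "joint_torque": joint torques, N m; "ee_pos": TCP position; "orientation": TCP orientation; "ft_force": force on the tool from outside, world axes, zero at the start; "moment": the same for the moment, N m; "width": finger opening in mm.
Only numpy, scipy, OpenCV 4.12 (cv2) and the standard library are available. Lean on these libraries where they do the work, as an engineer would, in place of code of your own. Each camera call takes 0.05 s, during which the arm holds its last target. There are 200 camera calls.

## Working session

There is one attempt and no reset: what is moved stays moved. The work goes in short steps, Python scripts to look and compute and a tool call to move; the robot and the scene stay as the last step left them, time stands still between calls to the robot, and variables do not carry over. Pictures are saved under pics/ and viewed, about 8 in all and at most 12, crops included, and the job is handed in when it is done.

Besides the shell and the picture viewer there is one more tool, called after "Emit:" in YAML: its name, and indented under it one key for each argument. send_rows: Moves the arm, as the interface text tells. Its arguments: {"type":"object","properties":{"commands":{"type":"array","items":{"type":"object","properties":{"translation":{"type":"array","items":{"type":"number"}},"twist":{"type":"array","items":{"type":"number"}}}}},"grip":{"type":"number"}},"required":["commands"]}

```bash
mkdir -p pics
cat > h.py <<'E'
import numpy as np, cv2
from workcell import ctrl
def snap(name,fn=None,crop=None,s=1):
    d=ctrl.get_image(name); im=d["img"][:,:,::-1].copy()
    np.savez(f"cam_{name}.npz",K=d["intrinsics"],T=d["cam_to_world"])
    if crop: x0,y0,x1,y1=crop; im=im[y0:y1,x0:x1]
    if s!=1: im=cv2.resize(im,None,fx=s,fy=s,interpolation=cv2.INTER_CUBIC)
    if fn: cv2.imwrite(f"pics/{fn}.png",im)
def ray(name,u,v):
    c=np.load(f"cam_{name}.npz"); T=c["T"]
    d=T[:3,:3]@np.linalg.solve(c["K"],[u,v,1.]); return T[:3,3],d
def onz(name,u,v,z):
    o,d=ray(name,u,v); return o+d*(z-o[2])/d[2]
def proj(name,P):
    c=np.load(f"cam_{name}.npz"); T=c["T"]; q=c["K"]@(T[:3,:3].T@(np.array(P,float)-T[:3,3])); return q[:2]/q[2]
E
python3 - <<'E'
from h import *
np.set_printoptions(precision=3,suppress=True)
snap("top","top0",None,1.42); snap("side","side0",None,1.42)
o=ctrl.get_obs(); print({k:o[k] for k in("t","ee_pos","orientation","width","ft_force")}, ctrl.tcp_to_tips)
for n in("top","side"):
    c=np.load(f"cam_{n}.npz"); print(c["K"],c["T"])
E
```

```text
{'t': 0.1, 'ee_pos': array([ 162.32 , -603.306,  404.002]), 'orientation': array([-3.113, -0.411,  0.   ]), 'width': 87.66471052774449, 'ft_force': array([ 0.113, -0.075,  0.028])} 182.0
[[457.943   0.    272.927]
 [  0.    457.943 210.26 ]
 [  0.      0.      1.   ]] [[  -0.017   -0.985    0.173  357.862]
 [  -1.       0.02     0.018   18.196]
 [  -0.021   -0.172   -0.985 1416.149]
 [   0.       0.       0.       1.   ]]
[[413.172   0.    279.268]
 [  0.    413.172 204.29 ]
 [  0.      0.      1.   ]] [[   0.984   -0.135    0.115  462.465]
 [  -0.177   -0.755    0.631 -653.525]
 [   0.002   -0.641   -0.767  978.122]
 [   0.       0.       0.       1.   ]]
```

View pics/top0.png

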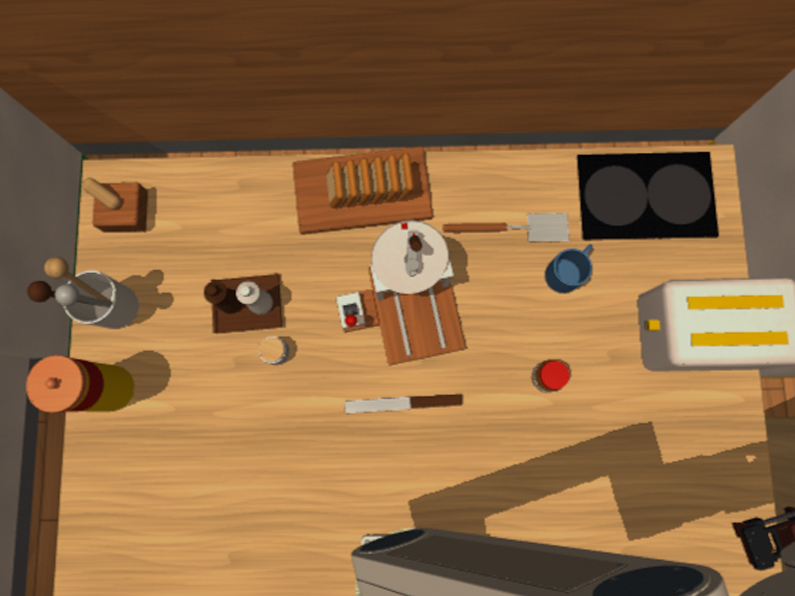

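View pics/side0.png

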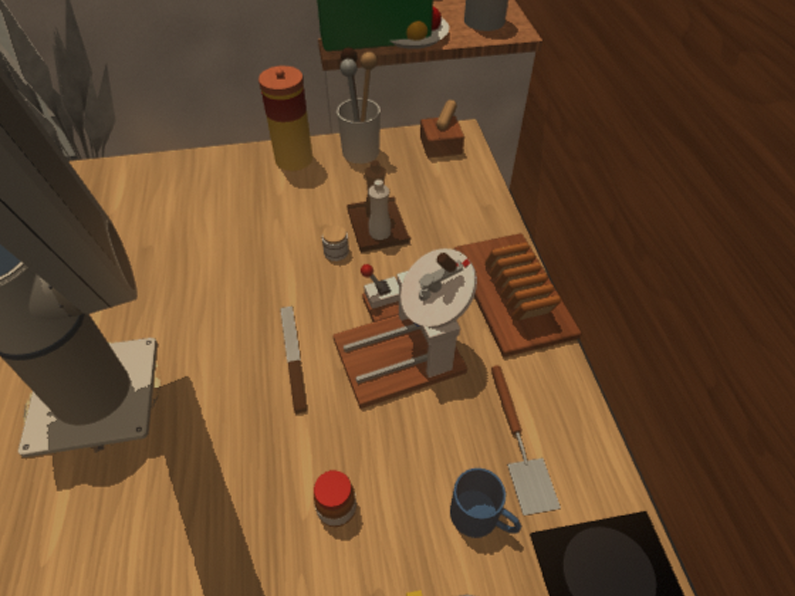

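Run:
```python
from h import *
snap("top","top1",(175,150,335,265),5); snap("side","side1",(220,150,350,290),4.2)
```

```text
(no output)
```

View pics/top1.png

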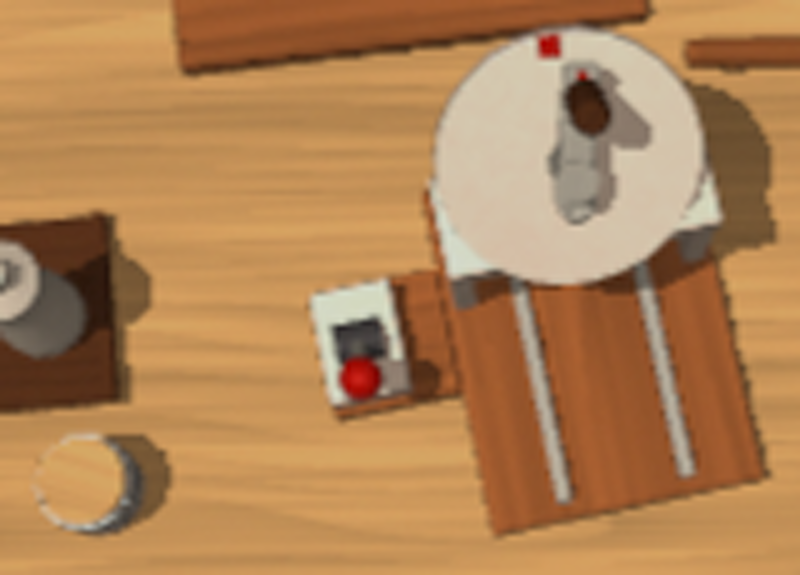

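View pics/side1.png

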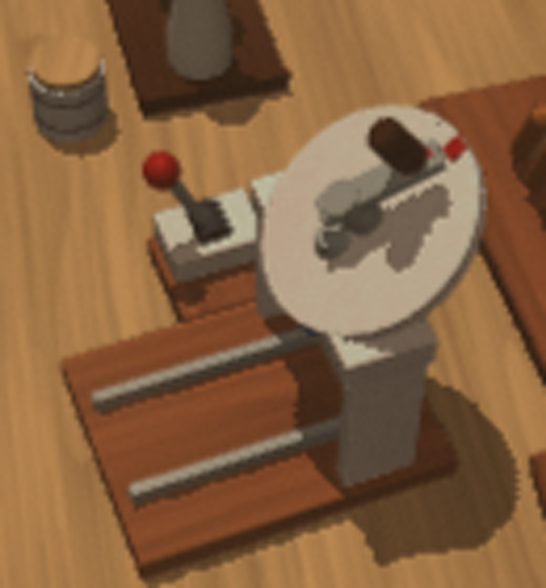

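```bash
cat > fit.py <<'E'
from h import *
from scipy.optimize import least_squares
T=lambda x,y:(175+x/5-.4,150+y/5-.4); S=lambda x,y:(220+x/4.2-.4,150+y/4.2-.4)
u=np.array([.819,0,.574]); n=np.array([-.574,0,.819]); cc=np.array([18.5,0,230])
kn=lambda a,off=0: cc+50*(np.cos(a)*u+np.sin(a)*np.array([0,-1.,0]))+off*n
tip=lambda l: np.array([80*np.sin(l-.5),140,42+80*np.cos(l-.5)])
def W(p,q):
    c,s=np.cos(p[2]),np.sin(p[2]); return np.array([p[0]+c*q[0]-s*q[1],p[1]+s*q[0]+c*q[1],q[2]])
if __name__=="__main__":
    F=[("top",T(497,535),(-130,85,20)),("top",T(768,474),(-130,-85,20)),("top",T(564,500),(-120,38,32)),("top",T(686,474),(-120,-38,32)),
    ("top",T(310,295),(35,165,45)),("top",T(387,278),(35,115,45)),("top",T(549,46),(106,0,224)),
    ("side",S(63,362),(-130,85,20)),("side",S(97,400),(-120,38,32)),("side",S(135,492),(-120,-38,32)),("side",S(455,148),(106,0,224)),("side",S(457,460),(90,-85,20))]
    D=[("top",T(361,378),lambda v:tip(v[4])),("side",S(161,169),lambda v:tip(v[4])),("top",T(588,106),lambda v:kn(v[3],-5)),("side",S(400,146),lambda v:kn(v[3],-5))]
    def res(v): return np.concatenate([proj(c,W(v,q))-uv for c,uv,q in F]+[proj(c,W(v,f(v)))-uv for c,uv,f in D])
    r=least_squares(res,[480,0,.2,0,0],loss="soft_l1"); np.set_printoptions(precision=2,suppress=True)
    print(r.x); print(res(r.x).reshape(-1,2)); np.save("p.npy",r.x); p=r.x
    for nm,q in dict(front=(-65,0,20),seat=(30,0,20),cc=cc,knob=kn(p[3]),tip=tip(p[4]),tip1=tip(1.)).items(): print(nm,W(p,q))
    print("mould",onz("top",*T(82,482),60),onz("side",*S(67,60),60))
    # left/bottom edges of mould in side view
    print("base front",onz("side",*S(71,137),0), "jam",onz("top",*[554/1.42,375/1.42],85))
E
python3 fit.py
```

```text
[603.27 -14.19   0.2   -6.07 125.74]
[[-0.47  0.15]
 [-0.17  0.4 ]
 [ 0.55  0.29]
 [ 0.69  0.11]
 [-0.38  0.15]
 [ 0.26  0.07]
 [-0.14 -0.05]
 [-0.53 -0.52]
 [-0.38 -0.25]
 [-0.44  0.  ]
 [ 0.83  0.01]
 [ 1.71 -0.55]
 [ 0.2   0.17]
 [ 0.55  0.44]
 [-0.16 -0.07]
 [ 0.17  0.13]]
front [539.53 -26.93  20.  ]
seat [632.69  -8.32  20.  ]
cc [621.41 -10.57 230.  ]
knob [662.74 -13.33 258.02]
tip [543.52 116.63 114.9 ]
tip1 [613.45 130.61 112.21]
mould [492.63 288.17  60.  ] [493.75 288.76  60.  ]
base front [489.54 266.15   0.  ] jam [ 427.27 -292.62   85.  ]
```

Emit:
send_rows:
  commands:
    - {"translation": [0.1, 0.1, 0], "twist": [0, 0, 0]}
    - {"translation": [0.2, 0.2, 0], "twist": [0, 0, 0]}
    - {"translation": [0.3, 0.3, 0], "twist": [0, 0, 0]}
    - {"translation": [0.4, 0.4, 0], "twist": [0, 0, 0]}
    - {"translation": [0.5, 0.5, 0], "twist": [0, 0, 0]}
    - {"translation": [0.6, 0.6, 0], "twist": [0, 0, 0]}
    - {"translation": [0.7, 0.7, 0], "twist": [0, 0, 0]}
    - {"translation": [0.8, 0.8, 0], "twist": [0, 0, 0]}
    - {"translation": [0.9, 0.9, 0], "twist": [0, 0, 0]}
    - {"translation": [1, 1, 0], "twist": [0, 0, 0]}
  grip: -1

```text
t: 1.2
ee_pos: [263.2, -502.7, 404.7]
orientation: [-3.115, -0.412, -0.0]
ft_force: [0.3, 0.2, -1.0]
width: 88.0
```

```bash
python3 -c "
from h import *
o=ctrl.get_obs();print(o['t'],o['qpos'],o['ee_pos'],o['orientation'])"
```

```text
1.2 [-1.10943992e+00  3.39174271e-01  1.75921669e+00  1.35349216e-05
  1.04320860e+00  1.98565624e-01] [ 263.19509038 -502.68410857  404.68837452] [-3.11450342e+00 -4.11592064e-01 -1.38651569e-05]
```

Emit:
send_rows:
  commands:
    - {"translation": [0.1, 0.1, -0.05], "twist": [0.014, -0.07, 0]}
    - {"translation": [0.2, 0.2, -0.1], "twist": [0.028, -0.14, 0]}
    - {"translation": [0.3, 0.3, -0.15], "twist": [0.042, -0.21, 0]}
    - {"translation": [0.4, 0.4, -0.2], "twist": [0.056, -0.28, 0]}
    - {"translation": [0.5, 0.5, -0.25], "twist": [0.07, -0.35, 0]}
    - {"translation": [0.6, 0.6, -0.3], "twist": [0.084, -0.42, 0]}
    - {"translation": [0.7, 0.7, -0.35], "twist": [0.098, -0.49, 0]}
    - {"translation": [0.8, 0.8, -0.4], "twist": [0.112, -0.56, 0]}
    - {"translation": [0.9, 0.9, -0.45], "twist": [0.126, -0.63, 0]}
    - {"translation": [1, 1, -0.5], "twist": [0.14, -0.7, 0]}

```text
t: 2.2
ee_pos: [363.1, -402.7, 354.6]
orientation: [-3.042, -0.402, -0.554]
ft_force: [-0.4, -0.4, -0.4]
width: 87.4
```

```bash
python3 -c "
from h import *
o=ctrl.get_obs();print(o['t'],o['qpos'],o['ee_pos'],o['orientation'])"
```

```text
2.2 [-0.93390175  0.35212167  1.9038487   0.46622132  0.78400145  0.05772716] [ 363.07815943 -402.68907154  354.55543945] [-3.04185615 -0.40177985 -0.55444634]
```

```bash
cat > kin.py <<'E'
import numpy as np
from scipy.spatial.transform import Rotation as Ro
from scipy.optimize import least_squares
Rz=lambda a:Ro.from_euler('z',a).as_matrix(); Ry=lambda a:Ro.from_euler('y',a).as_matrix()
D=[([-1.327,.423,1.63,0,1.089,-.019],[162.385,-603.521,404.675],[-3.113,-.411,0]),
([-1.10943992,.339174271,1.75921669,0,1.0432086,.198565624],[263.195,-502.684,404.688],[-3.1145,-.41159,0]),
([-.93390175,.35212167,1.9038487,.46622132,.78400145,.05772716],[363.078,-402.689,354.555],[-3.04185615,-.40177985,-.55444634])]
def Rf(q): return Rz(q[0])@Ry(q[1]+q[2])@Rz(q[3])@Ry(q[4])@Rz(q[5])
def A(q):
    R1=Rz(q[0]);R23=R1@Ry(q[1]+q[2]);e=np.eye(3)
    return np.c_[R1[:,0],R1[:,1],R1[:,2],R1@Ry(q[1])@e[2],R23[:,0],R23[:,2],(R23@Rz(q[3])@Ry(q[4]))[:,2]]
LO=[-3,-.9,.09,-1.31,.11,-2.54]; HI=[3,2.11,2.58,4.45,2.69,2.54]
def params():
    M=np.vstack([A(q) for q,_,_ in D]); b=np.concatenate([p for _,p,_ in D])
    x0=np.array([0,12,250,400,0,400,110.]); lam=np.diag([.03,.001,.003,.003,.01,.003,.003])
    return np.linalg.lstsq(np.r_[M,lam],np.r_[b,lam@x0],rcond=None)[0], M, b
if __name__=="__main__":
    np.set_printoptions(precision=3,suppress=True)
    x,M,b=params(); print(x, M@x-b, np.linalg.svd(M)[1])
    for q,_,o in D: print(Rf(q).T@Ro.from_rotvec(o).as_matrix())
E
python3 kin.py
```

```text
[ -0.646  11.909 310.596 564.572  77.129 484.843 127.559] [ 0.004  0.024  0.001 -0.001  0.02   0.018  0.01  -0.043 -0.02 ] [3.41  2.499 1.738 0.28  0.133 0.093 0.031]
[[-0.    -1.     0.001]
 [ 1.    -0.     0.   ]
 [-0.     0.001  1.   ]]
[[-0. -1.  0.]
 [ 1. -0.  0.]
 [-0.  0.  1.]]
[[ 0. -1.  0.]
 [ 1.  0. -0.]
 [ 0.  0.  1.]]
```

```bash
cat >> kin.py <<'E'
X=params()[0]
def fk(q): return A(q)@X, Rf(q)@Rz(np.pi/2)
def toolR(head,tilt,roll=0):  # z forward-down, tilt from vertical; jaws horizontal
    h=np.array([np.cos(head),np.sin(head),0]); z=np.sin(tilt)*h+np.array([0,0,-np.cos(tilt)])
    y=np.array([np.sin(head),-np.cos(head),0]); return np.c_[np.cross(y,z),y,z]@Rz(roll)
def ik(p,R,seeds):
    best=None
    for s in seeds:
        f=lambda q:np.r_[(fk(q)[0]-p)/100,(Rf(q)@Rz(np.pi/2)-R).ravel()]
        r=least_squares(f,np.clip(s,np.array(LO)+.01,np.array(HI)-.01),bounds=(LO,HI))
        if best is None or r.cost<best.cost: best=r
    return best.x,best.cost
def seeds():
    return [[.3,a,b,c,d,e] for a in(.3,) for b in(1.9,) for c in(0,1.5,3.14) for d in(.5,1.3) for e in(-2,0,2)]
E
cat > t.py <<'E'
from kin import *
np.set_printoptions(precision=2,suppress=True)
from fit import W,kn; P=np.load("p.npy")
def test(n,g,head,tilt,roll,L=163):
    R=toolR(head,tilt,roll); q,c=ik(np.array(g)-L*R[:,2],R,seeds()); print(n,head,tilt,roll,q,"%.1e"%c)
for tl in(.6,.8,1.05):
    for rl in (0,np.pi):
        test("mould",[493,288.5,36],.4,tl,rl); test("front",[539.5,-27,56],.2,tl,rl); test("seat",[632.7,-8.3,56],.2,tl,rl)
for rl in(0,np.pi):
    for a in(0,1.57,3.14,4.71): test("crank%.1f"%a,W(P,kn(a)),.2,.611,rl)
    test("lock",W(P,(-60,140,112)),.2,0,rl+np.pi/2)
E
python3 t.py
```

```text
mould 0.4 0.6 0 [ 0.55  0.65  2.2   3.43  0.31 -1.72] 4.0e-31
front 0.2 0.6 0 [-0.19  0.58  2.25  2.44  0.34 -1.22] 2.5e-31
seat 0.2 0.6 0 [-0.11  0.63  2.06  2.2   0.22 -0.9 ] 3.9e-31
mould 0.4 0.6 3.141592653589793 [0.55 0.65 2.2  3.43 0.31 1.42] 2.0e-30
front 0.2 0.6 3.141592653589793 [-0.19  0.58  2.25  2.44  0.34  1.92] 3.3e-30
seat 0.2 0.6 3.141592653589793 [-0.11  0.63  2.06  2.2   0.22  2.24] 4.2e-30
mould 0.4 0.8 0 [ 0.57  0.74  2.27  3.34  0.67 -1.61] 1.2e-30
front 0.2 0.8 0 [-0.24  0.68  2.33  2.64  0.68 -1.48] 1.8e-31
seat 0.2 0.8 0 [-0.14  0.69  2.15  2.64  0.52 -1.37] 3.0e-31
mould 0.4 0.8 3.141592653589793 [0.57 0.74 2.27 3.34 0.67 1.53] 3.3e-30
front 0.2 0.8 3.141592653589793 [-0.24  0.68  2.33  2.64  0.68  1.66] 5.6e-31
seat 0.2 0.8 3.141592653589793 [-0.14  0.69  2.15  2.64  0.52  1.77] 1.6e-30
mould 0.4 1.05 0 [ 0.59  0.91  2.32  3.33  1.14 -1.55] 7.2e-31
front 0.2 1.05 0 [-0.3   0.87  2.38  2.67  1.15 -1.63] 1.0e-31
seat 0.2 1.05 0 [-0.18  0.83  2.21  2.74  0.95 -1.52] 1.4e-30
mould 0.4 1.05 3.141592653589793 [0.59 0.91 2.32 3.33 1.14 1.59] 3.5e-30
front 0.2 1.05 
[... 185 characters left out ...]
48  0.37  0.87] 1.2e-30
crank1.6 0.2 0.611 0 [-0.22  0.3   2.    0.73  0.36  0.52] 1.4e-30
crank3.1 0.2 0.611 0 [-0.15  0.28  2.13  0.95  0.25  0.34] 9.0e-31
crank4.7 0.2 0.611 0 [-0.01  0.26  2.06  0.52  0.25  0.89] 2.2e-30
lock 0.2 0 1.5707963267948966 [0.12 0.47 1.97 0.44 0.62 2.54] 1.1e-01
crank0.0 0.2 0.611 3.141592653589793 [-0.1   0.29  1.93  0.48  0.37 -2.27] 6.8e-30
crank1.6 0.2 0.611 3.141592653589793 [-0.21  0.3   2.    0.66  0.36 -2.54] 5.6e-04
crank3.1 0.2 0.611 3.141592653589793 [-0.14  0.28  2.12  0.71  0.24 -2.54] 2.3e-03
crank4.7 0.2 0.611 3.141592653589793 [-0.01  0.26  2.06  0.52  0.25 -2.25] 8.2e-31
lock 0.2 0 4.71238898038469 [ 0.19  0.48  1.92  0.    0.74 -0.01] 8.2e-32
```

```bash
cat > t2.py <<'E'
from kin import *
np.set_printoptions(precision=2,suppress=True)
from fit import W,kn; P=np.load("p.npy")
S=[[.3,.8,2.2,3,.8,e] for e in(-1.6,1.6)]
q0=np.array([-.93390175,.35212167,1.9038487,.46622132,.78400145,.05772716])
def go(n,g,tilt,roll,L=163,head=.2):
    R=toolR(head,tilt,roll); q,c=ik(np.array(g)-L*R[:,2],R,S); print(n,tilt,"%.1f"%roll,q,"%.0e"%c); return q
for rl in (0,np.pi):
    q=go("pre",[493-78,288.5-16,100],1.05,rl); go("mould",[493,288.5,36],1.05,rl)
    for k in np.linspace(0,1,9):
        p,R=fk(q0+k*(q-q0)); print(p,R[:,2],Ro.from_matrix(R@fk(q0)[1].T).as_rotvec())
for tl in(.8,.95,1.1):
    for a in(0,1.57,3.14,4.71): go("crank%.1f"%a,W(P,kn(a)),tl,0)
    for x in(-70,15): go("lock%d"%x,W(P,(x,140,112)),tl,0)
E
python3 t2.py
```

```text
pre 1.05 0.0 [ 0.88  0.75  2.45  3.8   1.1  -1.53] 3e-30
mould 1.05 0.0 [ 0.74  0.9   2.29  3.66  1.09 -1.54] 2e-30
[ 363.09 -402.73  354.54] [ 0.34  0.07 -0.94] [0. 0. 0.]
[ 449.16 -273.01  324.15] [ 0.47  0.34 -0.81] [ 0.25 -0.18  0.14]
[ 498.36 -140.9   304.13] [ 0.54  0.54 -0.64] [ 0.46 -0.33  0.21]
[514.28 -18.61 287.92] [ 0.59  0.65 -0.48] [ 0.63 -0.45  0.22]
[502.04  85.77 270.02] [ 0.65  0.67 -0.37] [ 0.72 -0.53  0.17]
[466.63 167.09 247.77] [ 0.71  0.62 -0.33] [ 0.72 -0.59  0.09]
[413.   221.72 222.24] [ 0.77  0.51 -0.37] [ 0.62 -0.62  0.02]
[347.13 247.4  197.88] [ 0.82  0.36 -0.44] [ 0.44 -0.65 -0.03]
[276.43 244.41 181.1 ] [ 0.85  0.17 -0.5 ] [ 0.18 -0.67 -0.05]
pre 1.05 3.1 [0.88 0.75 2.45 3.8  1.1  1.61] 5e-30
mould 1.05 3.1 [0.74 0.9  2.29 3.66 1.09 1.6 ] 4e-24
[ 363.09 -402.73  354.54] [ 0.34  0.07 -0.94] [0. 0. 0.]
[ 449.16 -273.01  324.15] [ 0.47  0.34 -0.81] [ 0.41 -0.09 -0.21]
[ 498.36 -140.9   304.13] [ 0.54  0.54 -0.64] [ 0.81 -0.06 -0.45]
[514.28 -18.61 287.92] [ 0.59  0.65 -0.48] [ 1.17  0.07 -0.73]
[502.04  85.77 270.02] [ 0.65  0.67 -0.37] [ 1.45  0.26 -1.05
[... 648 characters left out ...]
 2.12  2.22  0.35 -0.88] 7e-30
crank1.6 0.95 0.0 [-0.29  0.36  2.17  2.15  0.47 -0.94] 2e-30
crank3.1 0.95 0.0 [-0.22  0.37  2.3   2.45  0.54 -1.2 ] 4e-26
crank4.7 0.95 0.0 [-0.05  0.32  2.24  2.6   0.41 -1.21] 1e-22
lock-70 0.95 0.0 [ 0.18  0.62  2.46  3.12  0.88 -1.57] 1e-30
lock15 0.95 0.0 [ 0.18  0.62  2.28  3.12  0.71 -1.57] 3e-30
crank0.0 1.1 0.0 [-0.16  0.37  2.18  2.52  0.57 -1.2 ] 5e-29
crank1.6 1.1 0.0 [-0.32  0.42  2.22  2.39  0.7  -1.2 ] 1e-31
crank3.1 1.1 0.0 [-0.25  0.46  2.35  2.58  0.81 -1.38] 3e-30
crank4.7 1.1 0.0 [-0.07  0.39  2.3   2.75  0.67 -1.38] 1e-30
lock-70 1.1 0.0 [ 0.18  0.77  2.49  3.12  1.21 -1.57] 5e-22
lock15 1.1 0.0 [ 0.18  0.72  2.32  3.12  1.   -1.57] 1e-22
```

```bash
cat > plan.py <<'E'
from kin import *
np.set_printoptions(precision=3,suppress=True)
def track(q,p0,R0,p1,R1,n=10):
    rv=Ro.from_matrix(R1@R0.T).as_rotvec(); mx=0
    for k in range(1,n+1):
        R=Ro.from_rotvec(rv*k/n).as_matrix()@R0; p=p0+(p1-p0)*k/n
        f=lambda x:np.r_[(fk(x)[0]-p)/100,(Rf(x)@Rz(np.pi/2)-R).ravel(),1e-3*(x-q)]
        r=least_squares(f,np.clip(q,np.array(LO)+1e-4,np.array(HI)-1e-4),bounds=(LO,HI)); mx=max(mx,np.abs(r.x-q).max()); q=r.x
    return q,np.linalg.norm(fk(q)[0]-p1),mx*10
def rel(p0,R0,p1,R1): return np.round(np.r_[(p1-p0)/100,Ro.from_matrix(R1@R0.T).as_rotvec()/.5],2)
E
cat > t3.py <<'E'
from plan import *
q0=np.array([-.93390175,.35212167,1.9038487,.46622132,.78400145,.05772716]); qe=np.array([.88,.75,2.45,3.8,1.1,-1.53])
p,R=fk(q0); q=q0
WP=[(350,-303,380),(345,-205,390),(345,-107,390),(345,-9,370),(340,89,330),(310,180,270),(290,240,200)]
for k,w in enumerate(WP,1):
    R1=fk(q0+k/7*(qe-q0))[1]; p1=np.array(w,float)
    c=rel(p,R,p1,R1); p1=p+c[:3]*100; R1=Ro.from_rotvec(c[3:]*.5).as_matrix()@R
    q,e,m=track(q,p,R,p1,R1); print(k,c,q,"err %.1f maxrate %.2f"%(e,m),R1[:,2]); p,R=p1,R1
E
python3 t3.py
```

```text
1 [-0.13  1.    0.25  0.56 -0.4   0.3 ] [-0.909  0.251  2.038  0.802  1.023 -0.205] err 0.0 maxrate 0.40 [ 0.485  0.376 -0.79 ]
2 [-0.05  0.98  0.1   0.48 -0.31  0.15] [-0.825  0.19   2.175  1.06   1.173 -0.32 ] err 0.0 maxrate 0.26 [ 0.556  0.583 -0.592]
3 [-0.    0.98  0.    0.36 -0.21 -0.02] [-0.66   0.151  2.313  1.351  1.188 -0.388] err 0.0 maxrate 0.32 [ 0.616  0.668 -0.418]
4 [-0.    0.98 -0.2   0.16 -0.09 -0.16] [-0.384  0.161  2.44   1.762  1.058 -0.535] err 0.0 maxrate 0.49 [ 0.686  0.646 -0.336]
5 [-0.05  0.98 -0.4  -0.08 -0.02 -0.23] [ 0.03   0.264  2.52   2.423  0.926 -0.892] err 0.0 maxrate 0.74 [ 0.758  0.549 -0.352]
6 [-0.3   0.91 -0.6  -0.32 -0.   -0.25] [ 0.517  0.466  2.537  3.221  0.991 -1.302] err 0.0 maxrate 0.83 [ 0.817  0.388 -0.428]
7 [-0.2   0.6  -0.7  -0.52 -0.02 -0.22] [ 0.835  0.685  2.449  3.777  1.049 -1.577] err 0.0 maxrate 0.61 [ 0.852  0.175 -0.493]
```

Emit:
send_rows:
  commands:
    - {"translation": [-0.013, 0.1, 0.025], "twist": [0.056, -0.04, 0.03]}
    - {"translation": [-0.026, 0.2, 0.05], "twist": [0.112, -0.08, 0.06]}
    - {"translation": [-0.039, 0.3, 0.075], "twist": [0.168, -0.12, 0.09]}
    - {"translation": [-0.052, 0.4, 0.1], "twist": [0.224, -0.16, 0.12]}
    - {"translation": [-0.065, 0.5, 0.125], "twist": [0.28, -0.2, 0.15]}
    - {"translation": [-0.078, 0.6, 0.15], "twist": [0.336, -0.24, 0.18]}
    - {"translation": [-0.091, 0.7, 0.175], "twist": [0.392, -0.28, 0.21]}
    - {"translation": [-0.104, 0.8, 0.2], "twist": [0.448, -0.32, 0.24]}
    - {"translation": [-0.117, 0.9, 0.225], "twist": [0.504, -0.36, 0.27]}
    - {"translation": [-0.13, 1, 0.25], "twist": [0.56, -0.4, 0.3]}

```text
t: 3.2
ee_pos: [349.4, -302.7, 379.9]
orientation: [-2.672, -0.507, -0.83]
ft_force: [0.4, 0.0, 0.6]
width: 87.9
```

Emit:
send_rows:
  commands:
    - {"translation": [-0.005, 0.098, 0.01], "twist": [0.048, -0.031, 0.015]}
    - {"translation": [-0.01, 0.196, 0.02], "twist": [0.096, -0.062, 0.03]}
    - {"translation": [-0.015, 0.294, 0.03], "twist": [0.144, -0.093, 0.045]}
    - {"translation": [-0.02, 0.392, 0.04], "twist": [0.192, -0.124, 0.06]}
    - {"translation": [-0.025, 0.49, 0.05], "twist": [0.24, -0.155, 0.075]}
    - {"translation": [-0.03, 0.588, 0.06], "twist": [0.288, -0.186, 0.09]}
    - {"translation": [-0.035, 0.686, 0.07], "twist": [0.336, -0.217, 0.105]}
    - {"translation": [-0.04, 0.784, 0.08], "twist": [0.384, -0.248, 0.12]}
    - {"translation": [-0.045, 0.882, 0.09], "twist": [0.432, -0.279, 0.135]}
    - {"translation": [-0.05, 0.98, 0.1], "twist": [0.48, -0.31, 0.15]}

```text
t: 4.2
ee_pos: [344.3, -204.7, 389.8]
orientation: [-2.369, -0.504, -1.013]
ft_force: [0.1, -0.2, 1.0]
width: 88.0
```

Emit:
send_rows:
  commands:
    - {"translation": [0, 0.098, 0], "twist": [0.036, -0.021, -0.002]}
    - {"translation": [0, 0.196, 0], "twist": [0.072, -0.042, -0.004]}
    - {"translation": [0, 0.294, 0], "twist": [0.108, -0.063, -0.006]}
    - {"translation": [0, 0.392, 0], "twist": [0.144, -0.084, -0.008]}
    - {"translation": [0, 0.49, 0], "twist": [0.18, -0.105, -0.01]}
    - {"translation": [0, 0.588, 0], "twist": [0.216, -0.126, -0.012]}
    - {"translation": [0, 0.686, 0], "twist": [0.252, -0.147, -0.014]}
    - {"translation": [0, 0.784, 0], "twist": [0.288, -0.168, -0.016]}
    - {"translation": [0, 0.882, 0], "twist": [0.324, -0.189, -0.018]}
    - {"translation": [0, 0.98, 0], "twist": [0.36, -0.21, -0.02]}

```text
t: 5.2
ee_pos: [344.4, -106.7, 389.7]
orientation: [-2.172, -0.42, -1.142]
ft_force: [-0.2, -0.1, 0.0]
width: 87.7
```

```bash
python3 -c "
from h import *
o=ctrl.get_obs();print(o['t'],list(o['qpos']),list(o['ee_pos']),list(o['orientation']))
import kin; print(kin.fk(o['qpos'])[0])"
```

```text
5.2 [np.float64(-0.6620866673795432), np.float64(0.14954814745300657), np.float64(2.31400761642222), np.float64(1.3495735595408147), np.float64(1.189911774285561), np.float64(-0.3877845093455472)] [np.float64(344.35308691581986), np.float64(-106.74009560871669), np.float64(389.6948310513878)] [np.float64(-2.1718634608724576), np.float64(-0.42039202003267456), np.float64(-1.1416298523777473)]
[ 344.17045416 -106.68297961  389.65841403]
```

Emit:
send_rows:
  commands:
    - {"translation": [0, 0.098, -0.02], "twist": [0.016, -0.009, -0.016]}
    - {"translation": [0, 0.196, -0.04], "twist": [0.032, -0.018, -0.032]}
    - {"translation": [0, 0.294, -0.06], "twist": [0.048, -0.027, -0.048]}
    - {"translation": [0, 0.392, -0.08], "twist": [0.064, -0.036, -0.064]}
    - {"translation": [0, 0.49, -0.1], "twist": [0.08, -0.045, -0.08]}
    - {"translation": [0, 0.588, -0.12], "twist": [0.096, -0.054, -0.096]}
    - {"translation": [0, 0.686, -0.14], "twist": [0.112, -0.063, -0.112]}
    - {"translation": [0, 0.784, -0.16], "twist": [0.128, -0.072, -0.128]}
    - {"translation": [0, 0.882, -0.18], "twist": [0.144, -0.081, -0.144]}
    - {"translation": [0, 0.98, -0.2], "twist": [0.16, -0.09, -0.16]}

```text
t: 6.2
ee_pos: [344.3, -8.9, 369.6]
orientation: [-2.114, -0.304, -1.232]
ft_force: [0.6, 0.5, -0.1]
width: 87.9
```

Emit:
send_rows:
  commands:
    - {"translation": [-0.005, 0.098, -0.04], "twist": [-0.008, -0.002, -0.023]}
    - {"translation": [-0.01, 0.196, -0.08], "twist": [-0.016, -0.004, -0.046]}
    - {"translation": [-0.015, 0.294, -0.12], "twist": [-0.024, -0.006, -0.069]}
    - {"translation": [-0.02, 0.392, -0.16], "twist": [-0.032, -0.008, -0.092]}
    - {"translation": [-0.025, 0.49, -0.2], "twist": [-0.04, -0.01, -0.115]}
    - {"translation": [-0.03, 0.588, -0.24], "twist": [-0.048, -0.012, -0.138]}
    - {"translation": [-0.035, 0.686, -0.28], "twist": [-0.056, -0.014, -0.161]}
    - {"translation": [-0.04, 0.784, -0.32], "twist": [-0.064, -0.016, -0.184]}
    - {"translation": [-0.045, 0.882, -0.36], "twist": [-0.072, -0.018, -0.207]}
    - {"translation": [-0.05, 0.98, -0.4], "twist": [-0.08, -0.02, -0.23]}

```text
t: 7.2
ee_pos: [339.2, 89.0, 329.5]
orientation: [-2.188, -0.216, -1.312]
ft_force: [0.2, -1.2, 0.2]
width: 87.9
```

Emit:
send_rows:
  commands:
    - {"translation": [-0.03, 0.091, -0.06], "twist": [-0.032, 0, -0.025]}
    - {"translation": [-0.06, 0.182, -0.12], "twist": [-0.064, 0, -0.05]}
    - {"translation": [-0.09, 0.273, -0.18], "twist": [-0.096, 0, -0.075]}
    - {"translation": [-0.12, 0.364, -0.24], "twist": [-0.128, 0, -0.1]}
    - {"translation": [-0.15, 0.455, -0.3], "twist": [-0.16, 0, -0.125]}
    - {"translation": [-0.18, 0.546, -0.36], "twist": [-0.192, 0, -0.15]}
    - {"translation": [-0.21, 0.637, -0.42], "twist": [-0.224, 0, -0.175]}
    - {"translation": [-0.24, 0.728, -0.48], "twist": [-0.256, 0, -0.2]}
    - {"translation": [-0.27, 0.819, -0.54], "twist": [-0.288, 0, -0.225]}
    - {"translation": [-0.3, 0.91, -0.6], "twist": [-0.32, 0, -0.25]}

```text
t: 8.2
ee_pos: [309.1, 179.9, 269.4]
orientation: [-2.37, -0.193, -1.405]
ft_force: [-0.2, 0.1, -0.2]
width: 87.7
```

```bash
cat > go.py <<'E'
# usage: go(target grasp point, head, tilt) -> prints the relative move from the measured pose
from plan import *
from workcell import ctrl
def now():
    o=ctrl.get_obs(); return o,np.array(o["qpos"]),np.array(o["ee_pos"]),Ro.from_rotvec(o["orientation"]).as_matrix()
def go(gs,tilt=1.05,head=.2,L=163):
    o,q,p,R=now(); print("t %.1f F"%o["t"],o["ft_force"],"w %.1f"%o["width"],"q",q,"grasp",p+L*R[:,2])
    for g in gs:
        R1=toolR(head,tilt); p1=np.array(g,float)-L*R1[:,2]
        q,e,m=track(q,p,R,p1,R1); c=np.round(np.r_[(p1-p)/100,Ro.from_matrix(R1@R.T).as_rotvec()/.5],3)
        print(c,"q",q,"err %.1f rate %.2f"%(e,m)); p,R=p1,R1
E
python3 - <<'E'
from go import *
from h import snap
go([(415,272.5,100),(493-98,288.5-20,36),(493,288.5,36)])
E
```

```text
t 8.2 F [-0.21   0.148 -0.157] w 87.7 q [ 0.518  0.467  2.538  3.223  0.991 -1.303] grasp [442.097 242.948 199.401]
[-0.326  0.645 -0.883 -0.519 -0.012 -0.222] q [ 0.881  0.749  2.451  3.803  1.096 -1.529] err 0.0 rate 0.65
[-0.2  -0.04 -0.64  0.    0.    0.  ] q [ 0.93   0.975  2.435  3.795  1.257 -1.384] err 0.0 rate 0.23
[0.98 0.2  0.   0.   0.   0.  ] q [ 0.735  0.9    2.287  3.664  1.09  -1.544] err 0.0 rate 0.25
```

Emit:
send_rows:
  commands:
    - {"translation": [-0.033, 0.065, -0.088], "twist": [-0.052, 0, -0.022]}
    - {"translation": [-0.066, 0.13, -0.176], "twist": [-0.104, 0, -0.044]}
    - {"translation": [-0.1, 0.195, -0.264], "twist": [-0.156, -0.004, -0.066]}
    - {"translation": [-0.13, 0.26, -0.352], "twist": [-0.208, -0.005, -0.088]}
    - {"translation": [-0.163, 0.325, -0.44], "twist": [-0.26, -0.006, -0.11]}
    - {"translation": [-0.196, 0.39, -0.53], "twist": [-0.312, -0.007, -0.133]}
    - {"translation": [-0.23, 0.455, -0.62], "twist": [-0.364, -0.008, -0.155]}
    - {"translation": [-0.26, 0.52, -0.71], "twist": [-0.416, -0.01, -0.178]}
    - {"translation": [-0.3, 0.585, -0.8], "twist": [-0.468, -0.011, -0.2]}
    - {"translation": [-0.326, 0.645, -0.883], "twist": [-0.519, -0.012, -0.222]}

```text
t: 9.2
ee_pos: [276.4, 244.3, 180.9]
orientation: [-2.622, -0.264, -1.519]
ft_force: [0.3, -0.4, -0.2]
width: 88.0
```

Run:
```python
from go import *
from h import snap
go([(493,288.5,36)])
snap("top","top2",(120,170,320,310),4);
```

```text
t 9.2 F [ 0.346 -0.373 -0.212] w 88.0 q [ 0.881  0.751  2.449  3.803  1.097 -1.53 ] grasp [414.955 272.466  99.809]
[ 0.78   0.161 -0.638  0.001  0.    -0.001] q [ 0.735  0.9    2.287  3.664  1.09  -1.544] err 0.0 rate 0.18
```

View pics/top2.png

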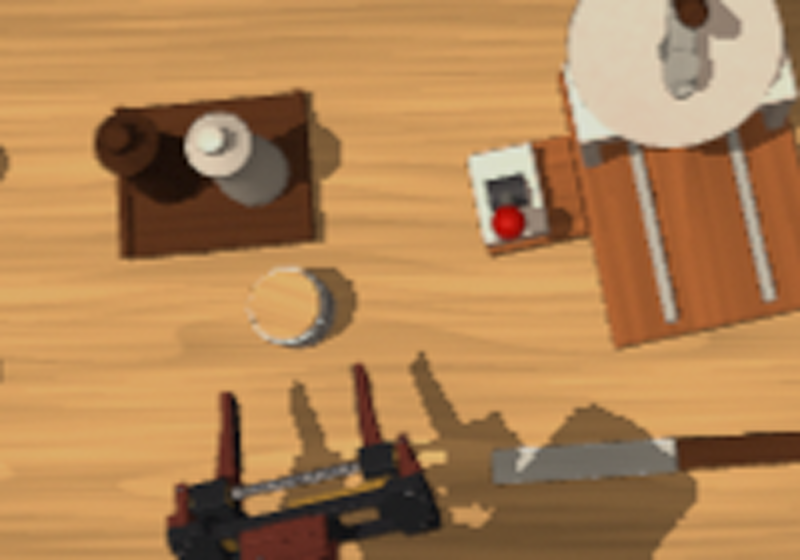

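Emit:
send_rows:
  commands:
    - {"translation": [0.1, 0.02, -0.08], "twist": [0, 0, 0]}
    - {"translation": [0.2, 0.04, -0.16], "twist": [0, 0, 0]}
    - {"translation": [0.3, 0.06, -0.24], "twist": [0, 0, 0]}
    - {"translation": [0.4, 0.08, -0.32], "twist": [0, 0, 0]}
    - {"translation": [0.5, 0.1, -0.4], "twist": [0, 0, 0]}
    - {"translation": [0.58, 0.12, -0.48], "twist": [0, 0, 0]}
    - {"translation": [0.65, 0.135, -0.54], "twist": [0, 0, 0]}
    - {"translation": [0.72, 0.15, -0.6], "twist": [0, 0, 0]}
    - {"translation": [0.78, 0.161, -0.638], "twist": [0, 0, 0]}
    - {"translation": [0.78, 0.161, -0.638], "twist": [0, 0, 0]}

```text
t: 10.25
ee_pos: [355.4, 260.2, 117.2]
orientation: [-2.62, -0.263, -1.519]
ft_force: [0.4, -0.2, -0.9]
width: 87.7
```

Run:
```python
from go import *
from h import snap
go([(493,288.5,36)])
snap("top","top3",(150,190,270,280),5); snap("side","side3",(190,130,310,220),5)
import cv2; a=cv2.imread("pics/top3.png");b=cv2.imread("pics/side3.png")
cv2.imwrite("pics/m3.png",cv2.resize(np.vstack([a,b]),None,fx=.66,fy=.66))
```

```text
t 10.2 F [ 0.367 -0.249 -0.895] w 87.7 q [ 0.732  0.902  2.284  3.66   1.089 -1.544] grasp [494.027 288.567  36.202]
[-0.01   0.002 -0.001 -0.003  0.001 -0.002] q [ 0.735  0.9    2.287  3.664  1.09  -1.544] err 0.0 rate 0.02
```

View pics/m3.png

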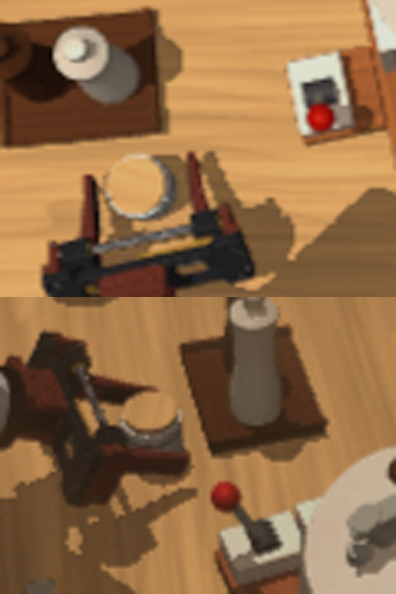

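Emit:
send_rows:
  commands:
    - {"translation": [0, 0, 0], "twist": [0, 0, 0]}
    - {"translation": [0, 0, 0], "twist": [0, 0, 0]}
    - {"translation": [0, 0, 0], "twist": [0, 0, 0]}
    - {"translation": [0, 0, 0], "twist": [0, 0, 0]}
    - {"translation": [0, 0, 0], "twist": [0, 0, 0]}
    - {"translation": [0, 0, 0], "twist": [0, 0, 0]}
    - {"translation": [0, 0, 0], "twist": [0, 0, 0]}
    - {"translation": [0, 0, 0], "twist": [0, 0, 0]}
    - {"translation": [0, 0, 0], "twist": [0, 0, 0]}
    - {"translation": [0, 0, 0], "twist": [0, 0, 0]}
  grip: 1

```text
t: 11.35
ee_pos: [354.8, 260.2, 117.7]
orientation: [-2.62, -0.264, -1.519]
ft_force: [-1.7, 3.0, 2.5]
width: 56.3
```

Run:
```python
from go import *
go([(480,260,100),(465,165,150),(470,67,150),(505,-25,130),(539.5,-27,70),(539.5,-27,56)])
```

```text
t 11.3 F [-1.694  2.991  2.537] w 56.3 q [ 0.733  0.901  2.285  3.66   1.09  -1.544] grasp [493.424 288.65   36.724]
[-0.134 -0.283  0.634 -0.003  0.002 -0.003] q [ 0.695  0.729  2.382  3.646  1.023 -1.588] err 0.0 rate 0.18
[-0.15 -0.95  0.5   0.    0.    0.  ] q [ 0.437  0.585  2.532  3.382  1.026 -1.578] err 0.0 rate 0.32
[ 0.05 -0.98  0.    0.    0.    0.  ] q [ 0.022  0.601  2.578  2.968  1.087 -1.578] err 0.0 rate 0.44
[ 0.35 -0.92 -0.2   0.    0.    0.  ] q [-0.328  0.65   2.482  2.611  1.042 -1.565] err 0.0 rate 0.41
[ 0.345 -0.02  -0.6    0.     0.     0.   ] q [-0.297  0.828  2.388  2.663  1.116 -1.61 ] err 0.0 rate 0.20
[ 0.    0.   -0.14  0.    0.    0.  ] q [-0.297  0.871  2.379  2.67   1.146 -1.627] err 0.0 rate 0.04
```

Run:
```python
from go import *
go([(483,245,120),(485,150,180),(500,55,180),(515,-27,130),(539.5,-27,70)])
```

```text
t 11.3 F [-1.694  2.991  2.537] w 56.3 q [ 0.733  0.901  2.285  3.66   1.09  -1.544] grasp [493.424 288.65   36.724]
[-0.104 -0.433  0.834 -0.003  0.002 -0.003] q [ 0.651  0.669  2.404  3.612  0.988 -1.607] err 0.0 rate 0.26
[ 0.02 -0.95  0.6   0.    0.    0.  ] q [ 0.351  0.464  2.508  3.312  0.883 -1.604] err 0.0 rate 0.36
[ 0.15 -0.95  0.    0.    0.    0.  ] q [-0.028  0.464  2.518  2.888  0.895 -1.525] err 0.0 rate 0.43
[ 0.15 -0.82 -0.5   0.    0.    0.  ] q [-0.323  0.645  2.462  2.608  1.02  -1.55 ] err 0.0 rate 0.32
[ 0.245  0.    -0.6    0.     0.     0.   ] q [-0.297  0.828  2.388  2.663  1.116 -1.61 ] err 0.0 rate 0.20
```

Good. Lift first, then transit.

Emit:
send_rows:
  commands:
    - {"translation": [0, 0, 0.03], "twist": [0, 0, 0]}
    - {"translation": [0, 0, 0.1], "twist": [0, 0, 0]}
    - {"translation": [0, 0, 0.2], "twist": [0, 0, 0]}
    - {"translation": [-0.015, -0.06, 0.3], "twist": [0, 0, 0]}
    - {"translation": [-0.03, -0.12, 0.4], "twist": [0, 0, 0]}
    - {"translation": [-0.045, -0.18, 0.5], "twist": [0, 0, 0]}
    - {"translation": [-0.06, -0.24, 0.6], "twist": [0, 0, 0]}
    - {"translation": [-0.075, -0.31, 0.7], "twist": [0, 0, 0]}
    - {"translation": [-0.09, -0.38, 0.78], "twist": [0, 0, 0]}
    - {"translation": [-0.104, -0.433, 0.834], "twist": [0, 0, 0]}

```text
t: 12.35
ee_pos: [344.2, 216.1, 201.8]
orientation: [-2.62, -0.263, -1.519]
ft_force: [-0.0, -0.4, -3.5]
width: 56.4
```

Emit:
send_rows:
  commands:
    - {"translation": [0, -0.08, 0.06], "twist": [0, 0, 0]}
    - {"translation": [0, -0.18, 0.12], "twist": [0, 0, 0]}
    - {"translation": [0.005, -0.28, 0.18], "twist": [0, 0, 0]}
    - {"translation": [0.008, -0.38, 0.24], "twist": [0, 0, 0]}
    - {"translation": [0.01, -0.48, 0.3], "twist": [0, 0, 0]}
    - {"translation": [0.012, -0.58, 0.36], "twist": [0, 0, 0]}
    - {"translation": [0.014, -0.68, 0.42], "twist": [0, 0, 0]}
    - {"translation": [0.016, -0.78, 0.48], "twist": [0, 0, 0]}
    - {"translation": [0.018, -0.87, 0.54], "twist": [0, 0, 0]}
    - {"translation": [0.02, -0.95, 0.6], "twist": [0, 0, 0]}

```text
t: 13.35
ee_pos: [346.2, 120.7, 261.3]
orientation: [-2.621, -0.263, -1.518]
ft_force: [-0.7, 0.2, -2.7]
width: 56.8
```

Emit:
send_rows:
  commands:
    - {"translation": [0.015, -0.095, 0], "twist": [0, 0, 0]}
    - {"translation": [0.03, -0.19, 0], "twist": [0, 0, 0]}
    - {"translation": [0.045, -0.285, 0], "twist": [0, 0, 0]}
    - {"translation": [0.06, -0.38, 0], "twist": [0, 0, 0]}
    - {"translation": [0.075, -0.475, 0], "twist": [0, 0, 0]}
    - {"translation": [0.09, -0.57, 0], "twist": [0, 0, 0]}
    - {"translation": [0.105, -0.665, 0], "twist": [0, 0, 0]}
    - {"translation": [0.12, -0.76, 0], "twist": [0, 0, 0]}
    - {"translation": [0.135, -0.855, 0], "twist": [0, 0, 0]}
    - {"translation": [0.15, -0.95, 0], "twist": [0, 0, 0]}

```text
t: 14.35
ee_pos: [361.2, 26.0, 261.2]
orientation: [-2.621, -0.264, -1.518]
ft_force: [-0.3, 0.3, -3.0]
width: 56.4
```

Emit:
send_rows:
  commands:
    - {"translation": [0.015, -0.09, -0.03], "twist": [0, 0, 0]}
    - {"translation": [0.03, -0.18, -0.06], "twist": [0, 0, 0]}
    - {"translation": [0.045, -0.27, -0.1], "twist": [0, 0, 0]}
    - {"translation": [0.06, -0.36, -0.15], "twist": [0, 0, 0]}
    - {"translation": [0.075, -0.45, -0.2], "twist": [0, 0, 0]}
    - {"translation": [0.09, -0.54, -0.26], "twist": [0, 0, 0]}
    - {"translation": [0.105, -0.63, -0.32], "twist": [0, 0, 0]}
    - {"translation": [0.12, -0.71, -0.38], "twist": [0, 0, 0]}
    - {"translation": [0.135, -0.77, -0.44], "twist": [0, 0, 0]}
    - {"translation": [0.15, -0.82, -0.5], "twist": [0, 0, 0]}

```text
t: 15.35
ee_pos: [376.5, -55.8, 210.6]
orientation: [-2.621, -0.263, -1.519]
ft_force: [-0.3, 0.4, -2.9]
width: 56.7
```

Run:
```python
from go import *
go([(539.5,-27,63),(539.5,-27,56)])
```

```text
t 15.3 F [-0.256  0.402 -2.933] w 56.7 q [-0.326  0.648  2.46   2.604  1.022 -1.55 ] grasp [515.058 -27.55  129.604]
[ 0.244  0.007 -0.665 -0.002  0.001 -0.002] q [-0.297  0.85   2.383  2.667  1.131 -1.619] err 0.0 rate 0.22
[ 0.    0.   -0.07  0.    0.    0.  ] q [-0.297  0.871  2.379  2.67   1.146 -1.627] err 0.0 rate 0.02
```

Emit:
send_rows:
  commands:
    - {"translation": [0.04, 0, -0.1], "twist": [0, 0, 0]}
    - {"translation": [0.08, 0, -0.2], "twist": [0, 0, 0]}
    - {"translation": [0.12, 0, -0.3], "twist": [0, 0, 0]}
    - {"translation": [0.16, 0.002, -0.38], "twist": [0, 0, 0]}
    - {"translation": [0.19, 0.004, -0.46], "twist": [0, 0, 0]}
    - {"translation": [0.22, 0.006, -0.53], "twist": [0, 0, 0]}
    - {"translation": [0.244, 0.007, -0.59], "twist": [0, 0, 0]}
    - {"translation": [0.244, 0.007, -0.63], "twist": [0, 0, 0]}
    - {"translation": [0.244, 0.007, -0.665], "twist": [0, 0, 0]}
    - {"translation": [0.244, 0.007, -0.69], "twist": [0, 0, 0]}

```text
t: 16.35
ee_pos: [400.7, -54.5, 141.8]
orientation: [-2.62, -0.264, -1.518]
ft_force: [-0.0, 0.9, -3.8]
width: 56.4
```

Emit:
send_rows:
  commands:
    - {"translation": [0, 0, -0.005], "twist": [0, 0, 0]}
    - {"translation": [0, 0, -0.01], "twist": [0, 0, 0]}
    - {"translation": [0, 0, -0.015], "twist": [0, 0, 0]}
    - {"translation": [0, 0, -0.02], "twist": [0, 0, 0]}
    - {"translation": [0, 0, -0.025], "twist": [0, 0, 0]}
    - {"translation": [0, 0, -0.03], "twist": [0, 0, 0]}
    - {"translation": [0, 0, -0.033], "twist": [0, 0, 0]}
    - {"translation": [0, 0, -0.036], "twist": [0, 0, 0]}
    - {"translation": [0, 0, -0.036], "twist": [0, 0, 0]}
    - {"translation": [0, 0, -0.036], "twist": [0, 0, 0]}

```text
t: 17.35
ee_pos: [400.8, -54.5, 138.4]
orientation: [-2.62, -0.264, -1.518]
ft_force: [0.1, 0.2, -2.8]
width: 56.4
```

Run:
```python
from go import *
from h import snap
go([(632.7,-8.3,56.5)])
snap("top","top4",(240,180,340,260),5); snap("side","side4",(200,190,330,290),4)
import cv2; a=cv2.imread("pics/top4.png");b=cv2.imread("pics/side4.png"); h=min(a.shape[0],b.shape[0])
cv2.imwrite("pics/m4.png",cv2.resize(np.hstack([a[:h],b[:h]]),None,fx=.75,fy=.75))
```

```text
t 17.4 F [ 0.054  0.173 -2.761] w 56.4 q [-0.296  0.869  2.378  2.669  1.144 -1.625] grasp [539.329 -26.158  57.326]
[ 0.934  0.181 -0.008 -0.002  0.    -0.003] q [-0.181  0.831  2.207  2.735  0.954 -1.523] err 0.0 rate 0.20
```

View pics/m4.png

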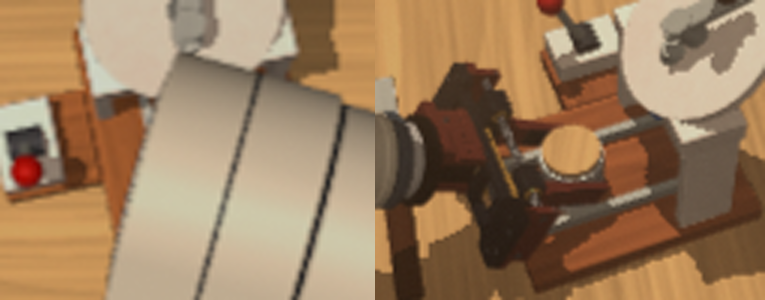

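Emit:
send_rows:
  commands:
    - {"translation": [0, 0, -0.002], "twist": [0, 0, 0]}
    - {"translation": [0, 0, -0.004], "twist": [0, 0, 0]}
    - {"translation": [0, 0, -0.006], "twist": [0, 0, 0]}
    - {"translation": [0, 0, -0.008], "twist": [0, 0, 0]}
    - {"translation": [0, 0, -0.01], "twist": [0, 0, 0]}
    - {"translation": [0, 0, -0.012], "twist": [0, 0, 0]}
    - {"translation": [0, 0, -0.014], "twist": [0, 0, 0]}
    - {"translation": [0, 0, -0.014], "twist": [0, 0, 0]}
    - {"translation": [0, 0, -0.014], "twist": [0, 0, 0]}
    - {"translation": [0, 0, -0.014], "twist": [0, 0, 0]}

```text
t: 18.45
ee_pos: [400.7, -54.5, 137.5]
orientation: [-2.619, -0.264, -1.521]
ft_force: [-5.1, -0.7, 6.2]
width: 56.0
```

Emit:
send_rows:
  commands:
    - {"translation": [0, 0, 0], "twist": [0, 0, 0]}
    - {"translation": [0, 0, 0], "twist": [0, 0, 0]}
    - {"translation": [0, 0, 0], "twist": [0, 0, 0]}
    - {"translation": [0, 0, 0], "twist": [0, 0, 0]}
    - {"translation": [0, -0.005, 0.005], "twist": [0, 0, 0]}
    - {"translation": [0, -0.005, 0.005], "twist": [0, 0, 0]}
    - {"translation": [0, -0.005, 0.005], "twist": [0, 0, 0]}
    - {"translation": [0, -0.005, 0.005], "twist": [0, 0, 0]}
    - {"translation": [0, -0.005, 0.005], "twist": [0, 0, 0]}
    - {"translation": [0, -0.005, 0.005], "twist": [0, 0, 0]}
  grip: -0.6

```text
t: 19.45
ee_pos: [400.8, -55.0, 137.5]
orientation: [-2.62, -0.264, -1.518]
ft_force: [0.4, 0.5, 0.1]
width: 70.3
```

Emit:
send_rows:
  commands:
    - {"translation": [0, 0, 0], "twist": [0, 0, 0]}
    - {"translation": [0, 0, 0], "twist": [0, 0, 0]}
    - {"translation": [0, 0, 0], "twist": [0, 0, 0]}
    - {"translation": [0, 0, 0], "twist": [0, 0, 0]}
    - {"translation": [0, 0, 0], "twist": [0, 0, 0]}
    - {"translation": [0, 0, 0], "twist": [0, 0, 0]}
    - {"translation": [0, 0, 0], "twist": [0, 0, 0]}
    - {"translation": [0, 0, 0], "twist": [0, 0, 0]}
    - {"translation": [0, 0, 0], "twist": [0, 0, 0]}
    - {"translation": [0, 0, 0], "twist": [0, 0, 0]}
  grip: 1

```text
t: 20.45
ee_pos: [400.8, -55.0, 137.5]
orientation: [-2.62, -0.264, -1.518]
ft_force: [-0.1, 0.4, -0.2]
width: 56.6
```

Run:
```python
from go import *
go([(630,-8.9,56.5),(632.7,-8.3,56.5)])
```

```text
t 20.4 F [-0.064  0.403 -0.164] w 56.6 q [-0.298  0.872  2.377  2.668  1.145 -1.626] grasp [539.32  -26.622  56.438]
[ 0.907  0.18   0.001 -0.002  0.    -0.003] q [-0.184  0.831  2.212  2.734  0.959 -1.526] err 0.0 rate 0.19
[0.027 0.006 0.    0.    0.    0.   ] q [-0.181  0.831  2.207  2.735  0.954 -1.523] err 0.0 rate 0.01
```

Emit:
send_rows:
  commands:
    - {"translation": [0.05, 0.01, 0], "twist": [0, 0, 0]}
    - {"translation": [0.14, 0.028, 0], "twist": [0, 0, 0]}
    - {"translation": [0.24, 0.048, 0], "twist": [0, 0, 0]}
    - {"translation": [0.34, 0.068, 0], "twist": [0, 0, 0]}
    - {"translation": [0.44, 0.088, 0], "twist": [0, 0, 0]}
    - {"translation": [0.54, 0.108, 0], "twist": [0, 0, 0]}
    - {"translation": [0.64, 0.128, 0], "twist": [0, 0, 0]}
    - {"translation": [0.74, 0.147, 0], "twist": [0, 0, 0]}
    - {"translation": [0.82, 0.163, 0], "twist": [0, 0, 0]}
    - {"translation": [0.88, 0.175, 0], "twist": [0, 0, 0]}

```text
t: 21.45
ee_pos: [489.6, -37.3, 137.5]
orientation: [-2.62, -0.264, -1.519]
ft_force: [-2.2, -0.5, 1.4]
width: 56.6
```

Emit:
send_rows:
  commands:
    - {"translation": [0.005, 0.001, 0], "twist": [0, 0, 0]}
    - {"translation": [0.01, 0.002, 0], "twist": [0, 0, 0]}
    - {"translation": [0.015, 0.003, 0], "twist": [0, 0, 0]}
    - {"translation": [0.02, 0.004, 0], "twist": [0, 0, 0]}
    - {"translation": [0.025, 0.005, 0], "twist": [0, 0, 0]}
    - {"translation": [0.03, 0.006, 0], "twist": [0, 0, 0]}
    - {"translation": [0.035, 0.007, 0], "twist": [0, 0, 0]}
    - {"translation": [0.04, 0.008, 0], "twist": [0, 0, 0]}
    - {"translation": [0.045, 0.009, 0], "twist": [0, 0, 0]}
    - {"translation": [0.05, 0.01, 0], "twist": [0, 0, 0]}

```text
t: 22.45
ee_pos: [493.2, -36.5, 137.6]
orientation: [-2.621, -0.263, -1.518]
ft_force: [-11.0, -3.3, 7.4]
width: 56.7
```

Emit:
send_rows:
  commands:
    - {"translation": [0.004, 0.001, 0], "twist": [0, 0, 0]}
    - {"translation": [0.008, 0.002, 0], "twist": [0, 0, 0]}
    - {"translation": [0.012, 0.003, 0], "twist": [0, 0, 0]}
    - {"translation": [0.012, 0.003, 0], "twist": [0, 0, 0]}
    - {"translation": [0.012, 0.003, 0], "twist": [0, 0, 0]}
    - {"translation": [0.012, 0.003, 0], "twist": [0, 0, 0]}
    - {"translation": [0.012, 0.003, 0], "twist": [0, 0, 0]}
    - {"translation": [0.012, 0.003, 0], "twist": [0, 0, 0]}
    - {"translation": [0.012, 0.003, 0], "twist": [0, 0, 0]}
    - {"translation": [0.012, 0.003, 0], "twist": [0, 0, 0]}

```text
t: 23.45
ee_pos: [493.4, -36.4, 137.7]
orientation: [-2.622, -0.261, -1.516]
ft_force: [-15.6, -4.3, 10.8]
width: 56.6
```

Emit:
send_rows:
  commands:
    - {"translation": [0, 0, 0], "twist": [0, 0, 0]}
    - {"translation": [0, 0, 0], "twist": [0, 0, 0]}
    - {"translation": [0, 0, 0], "twist": [0, 0, 0]}
    - {"translation": [0, 0, 0], "twist": [0, 0, 0]}
    - {"translation": [0, 0, 0], "twist": [0, 0, 0]}
    - {"translation": [-0.1, -0.02, 0], "twist": [0, 0, 0]}
    - {"translation": [-0.25, -0.05, 0], "twist": [0, 0, 0]}
    - {"translation": [-0.45, -0.09, 0], "twist": [0, 0, 0]}
    - {"translation": [-0.65, -0.13, 0], "twist": [0, 0, 0]}
    - {"translation": [-0.8, -0.16, 0], "twist": [0, 0, 0]}
  grip: -0.6

```text
t: 24.45
ee_pos: [412.5, -52.3, 137.6]
orientation: [-2.621, -0.263, -1.516]
ft_force: [0.2, -0.6, 0.1]
width: 70.2
```

Run:
```python
from go import *
from h import snap
go([])
snap("side","side5",(215,160,345,285),4.5)
```

```text
t 24.4 F [ 0.232 -0.639  0.07 ] w 70.2 q [-0.278  0.862  2.356  2.68   1.118 -1.608] grasp [550.952 -23.911  56.308]
```

View pics/side5.png

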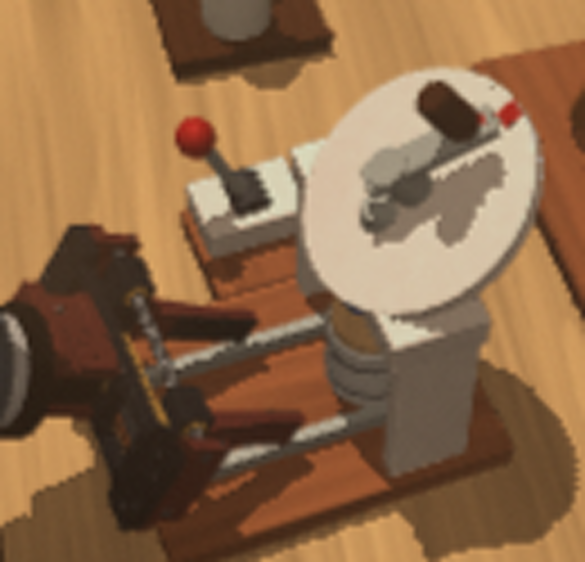

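Run:
```python
from go import *
from fit import W,kn,proj
P=np.load("p.npy"); a=np.linspace(0,6.28,60)
for dx in(0,-4):
    s=np.array([proj("side",W(P,(30+dx+29*np.cos(t),29*np.sin(t),z))) for z in(20,72) for t in a]); s=(s+.4-[215,160])*4.5
    print("left",s[:,0].min(),"low",s[s[:,1].argmax()])
k=W(P,kn(.213)); d=toolR(.2,.95)[:,2]; print("knob",k,P)
go([(545,-25,150),(540,-26,250),(k-75*d),k],tilt=.95)
```

```text
left 327.03583460978996 low [376.061 406.344]
left 321.10453400095116 low [370.074 408.339]
knob [662.734 -13.092 258.051] [603.273 -14.195   0.197  -6.065 125.739]
t 24.5 F [-2.53   0.945 -0.137] w 70.5 q [-0.28   0.863  2.36   2.68   1.118 -1.609] grasp [548.806 -23.976  55.657]
[ 0.044  0.009  1.074 -0.044  0.186 -0.   ] q [-0.263  0.496  2.379  2.557  0.719 -1.391] err 0.0 rate 0.42
[-0.05 -0.01  1.    0.    0.    0.  ] q [-0.27   0.197  2.352  2.215  0.479 -0.99 ] err 0.0 rate 0.56
[0.629 0.008 0.517 0.    0.    0.   ] q [-0.223  0.16   2.195  1.896  0.36  -0.602] err 0.0 rate 0.44
[ 0.598  0.121 -0.436  0.     0.     0.   ] q [-0.166  0.324  2.111  2.173  0.361 -0.853] err 0.0 rate 0.33
```

Run:
```python
from go import *
from fit import W,kn
P=np.load("p.npy")
k=W(P,kn(.213)); d=toolR(.2,1.05)[:,2]
go([(545,-25,155),(540,-26,252),(k-75*d),k],tilt=1.05)
```

```text
t 24.5 F [-2.53   0.945 -0.137] w 70.5 q [-0.28   0.863  2.36   2.68   1.118 -1.609] grasp [548.806 -23.976  55.657]
[-0.042 -0.008  0.987 -0.005 -0.01  -0.   ] q [-0.286  0.555  2.408  2.596  0.895 -1.464] err 0.0 rate 0.32
[-0.05 -0.01  0.97  0.    0.    0.  ] q [-0.293  0.244  2.393  2.378  0.636 -1.176] err 0.0 rate 0.39
[ 0.59  -0.     0.434  0.     0.     0.   ] q [-0.246  0.201  2.254  2.23   0.493 -0.955] err 0.0 rate 0.24
[ 0.638  0.129 -0.373  0.     0.     0.   ] q [-0.179  0.357  2.154  2.409  0.501 -1.099] err 0.0 rate 0.22
```

Emit:
send_rows:
  commands:
    - {"translation": [-0.02, 0, 0.06], "twist": [0, 0, 0]}
    - {"translation": [-0.04, -0.008, 0.16], "twist": [0, 0, 0]}
    - {"translation": [-0.04, -0.008, 0.27], "twist": [0, 0, 0]}
    - {"translation": [-0.04, -0.008, 0.38], "twist": [0, 0, 0]}
    - {"translation": [-0.04, -0.008, 0.49], "twist": [0, 0, 0]}
    - {"translation": [-0.04, -0.008, 0.6], "twist": [0, 0, 0]}
    - {"translation": [-0.04, -0.008, 0.7], "twist": [0, 0, 0]}
    - {"translation": [-0.04, -0.008, 0.8], "twist": [0, 0, 0]}
    - {"translation": [-0.04, -0.008, 0.9], "twist": [0, 0, 0]}
    - {"translation": [-0.04, -0.008, 0.987], "twist": [0, 0, 0]}
  grip: -0.6

```text
t: 25.5
ee_pos: [411.3, -52.9, 237.7]
orientation: [-2.619, -0.265, -1.521]
ft_force: [0.6, 0.8, 0.5]
width: 70.4
```

Emit:
send_rows:
  commands:
    - {"translation": [-0.005, 0, 0.1], "twist": [0, 0, 0]}
    - {"translation": [-0.01, 0, 0.2], "twist": [0, 0, 0]}
    - {"translation": [-0.015, 0, 0.3], "twist": [0, 0, 0]}
    - {"translation": [-0.02, 0, 0.4], "twist": [0, 0, 0]}
    - {"translation": [-0.025, -0.005, 0.5], "twist": [0, 0, 0]}
    - {"translation": [-0.03, -0.006, 0.6], "twist": [0, 0, 0]}
    - {"translation": [-0.035, -0.007, 0.7], "twist": [0, 0, 0]}
    - {"translation": [-0.04, -0.008, 0.8], "twist": [0, 0, 0]}
    - {"translation": [-0.045, -0.009, 0.9], "twist": [0, 0, 0]}
    - {"translation": [-0.05, -0.01, 0.97], "twist": [0, 0, 0]}

```text
t: 26.5
ee_pos: [405.9, -53.9, 334.5]
orientation: [-2.62, -0.265, -1.521]
ft_force: [0.2, 0.8, -0.6]
width: 70.2
```

Emit:
send_rows:
  commands:
    - {"translation": [0.02, 0, 0.08], "twist": [0, 0, 0]}
    - {"translation": [0.06, 0, 0.16], "twist": [0, 0, 0]}
    - {"translation": [0.12, 0, 0.24], "twist": [0, 0, 0]}
    - {"translation": [0.18, 0, 0.3], "twist": [0, 0, 0]}
    - {"translation": [0.25, 0, 0.35], "twist": [0, 0, 0]}
    - {"translation": [0.32, 0, 0.39], "twist": [0, 0, 0]}
    - {"translation": [0.4, 0, 0.42], "twist": [0, 0, 0]}
    - {"translation": [0.48, 0, 0.43], "twist": [0, 0, 0]}
    - {"translation": [0.55, 0, 0.434], "twist": [0, 0, 0]}
    - {"translation": [0.59, 0, 0.434], "twist": [0, 0, 0]}

```text
t: 27.5
ee_pos: [465.7, -54.0, 376.4]
orientation: [-2.62, -0.264, -1.518]
ft_force: [-0.4, -0.0, 0.0]
width: 70.0
```

Run:
```python
from go import *
from fit import W,kn
from h import snap
P=np.load("p.npy")
go([W(P,kn(.213))],tilt=1.05)
snap("top","top6",(215,130,355,230),5.6)
```

```text
t 27.5 F [-0.363 -0.021  0.029] w 70.0 q [-0.243  0.208  2.244  2.228  0.491 -0.95 ] grasp [604.25  -25.628 295.333]
[ 0.584  0.128 -0.372 -0.002  0.    -0.003] q [-0.179  0.357  2.154  2.409  0.501 -1.099] err 0.0 rate 0.22
```

View pics/top6.png

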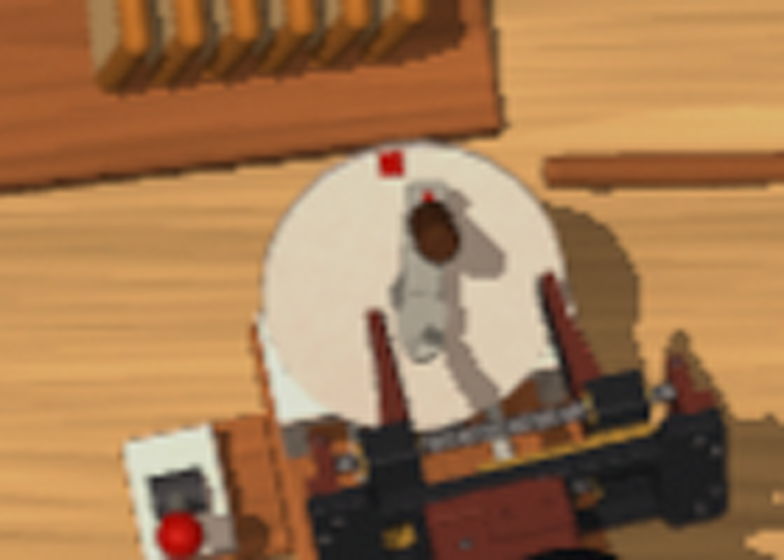

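Emit:
send_rows:
  commands:
    - {"translation": [0.06, 0.013, -0.04], "twist": [0, 0, 0]}
    - {"translation": [0.12, 0.026, -0.076], "twist": [0, 0, 0]}
    - {"translation": [0.2, 0.043, -0.127], "twist": [0, 0, 0]}
    - {"translation": [0.28, 0.061, -0.178], "twist": [0, 0, 0]}
    - {"translation": [0.36, 0.078, -0.229], "twist": [0, 0, 0]}
    - {"translation": [0.43, 0.094, -0.274], "twist": [0, 0, 0]}
    - {"translation": [0.5, 0.11, -0.318], "twist": [0, 0, 0]}
    - {"translation": [0.55, 0.12, -0.35], "twist": [0, 0, 0]}
    - {"translation": [0.584, 0.128, -0.372], "twist": [0, 0, 0]}
    - {"translation": [0.584, 0.128, -0.372], "twist": [0, 0, 0]}

```text
t: 28.55
ee_pos: [523.7, -41.1, 339.1]
orientation: [-2.62, -0.264, -1.518]
ft_force: [-0.1, 0.6, 0.5]
width: 70.1
```

Emit:
send_rows:
  commands:
    - {"translation": [0, 0, 0], "twist": [0, 0, 0]}
    - {"translation": [0, 0, 0], "twist": [0, 0, 0]}
    - {"translation": [0, 0, 0], "twist": [0, 0, 0]}
    - {"translation": [0, 0, 0], "twist": [0, 0, 0]}
    - {"translation": [0, 0, 0], "twist": [0, 0, 0]}
    - {"translation": [0, 0, 0], "twist": [0, 0, 0]}
    - {"translation": [0, 0, 0], "twist": [0, 0, 0]}
    - {"translation": [0, 0, 0], "twist": [0, 0, 0]}
    - {"translation": [0, 0, 0], "twist": [0, 0, 0]}
    - {"translation": [0, 0, 0], "twist": [0, 0, 0]}
  grip: 1

```text
t: 29.55
ee_pos: [523.4, -41.2, 339.4]
orientation: [-2.62, -0.264, -1.519]
ft_force: [-1.7, 0.8, 0.8]
width: 21.7
```

```bash
cat > crank.py <<'E'
from go import *
from fit import W,kn
P=np.load("p.npy")
def crank(a0,a1,a,base=None):
    """rows from grip angle a0 to a1 (10 rows), relative to grip at a0"""
    A0=W(P,kn(a0))
    for t in np.linspace(a0,a1,11)[1:]: print(np.round((W(P,kn(t))-A0)/100,3).tolist(),end=" ")
    print()
if __name__=="__main__":
    go([])
    o,q,p,R=now(); g=p+163*R[:,2]; print("model knob",W(P,kn(.213)))
    # angle from measured grip point
    c,s=np.cos(P[2]),np.sin(P[2]); d=g-W(P,(18.5,0,230)); l=np.array([c*d[0]+s*d[1],-s*d[0]+c*d[1],d[2]]); u=l@[.819,0,.574]
    print("angle",np.arctan2(-l[1],u),"r",np.hypot(l[1],u),"n",l@[-.574,0,.819])
E
python3 crank.py
```

```text
t 29.6 F [-1.741  0.828  0.846] w 21.7 q [-0.18   0.356  2.155  2.406  0.503 -1.096] grasp [661.917 -12.81  258.404]
model knob [662.734 -13.092 258.051]
angle 0.20608020460772175 r 49.52051433338998 n 0.7169007351939307
```

Run:
```python
from crank import *
a=np.linspace(.21,6.29,6)
for i in range(5): crank(a[i],a[i+1],0)
o,q,p,R=now()
for i in range(5):
    m=0
    for t0,t1 in zip(np.linspace(a[i],a[i+1],6)[:-1],np.linspace(a[i],a[i+1],6)[1:]):
        p1=p+W(P,kn(t1))-W(P,kn(t0)); q,e,r=track(q,p,R,p1,R,2); p=p1; m=max(m,r)
    print(q,"%.1f rate %.2f"%(e,m))
```

```text
[-0.002, -0.06, -0.009] [-0.009, -0.119, -0.023] [-0.023, -0.175, -0.04] [-0.042, -0.229, -0.061] [-0.067, -0.279, -0.084] [-0.097, -0.325, -0.111] [-0.132, -0.365, -0.141] [-0.171, -0.4, -0.172] [-0.213, -0.428, -0.205] [-0.258, -0.45, -0.239] 
[-0.048, -0.015, -0.035] [-0.097, -0.022, -0.07] [-0.147, -0.022, -0.104] [-0.197, -0.015, -0.138] [-0.247, -0.001, -0.17] [-0.295, 0.02, -0.2] [-0.341, 0.049, -0.228] [-0.384, 0.083, -0.253] [-0.424, 0.123, -0.275] [-0.46, 0.168, -0.293] 
[-0.032, 0.05, -0.015] [-0.058, 0.103, -0.026] [-0.079, 0.16, -0.032] [-0.095, 0.219, -0.035] [-0.104, 0.279, -0.033] [-0.108, 0.339, -0.028] [-0.105, 0.399, -0.018] [-0.097, 0.457, -0.004] [-0.082, 0.514, 0.014] [-0.062, 0.567, 0.035] 
[0.026, 0.049, 0.024] [0.057, 0.094, 0.052] [0.092, 0.134, 0.081] [0.131, 0.167, 0.113] [0.174, 0.194, 0.146] [0.22, 0.215, 0.181] [0.268, 0.229, 0.216] [0.317, 0.235, 0.25] [0.367, 0.234, 0.285] [0.418, 0.226, 0.318] 
[0.049, -0.016, 0.032] [0.097, -0.038, 0.062] [0.143, -0.067, 0.089] [0.186, -0.102, 0.114] [0.225, -0.143, 0.135] [0.261, -0.19, 0.153] [0.291, -0.24, 0.167] [0.317, -0.294, 0.177] [0.337, -0.351, 0.184] [0.352, -0.41, 0.185] 
[-0.301  0.392  2.197  2.317  0.606 -1.11 ] 0.0 rate 0.20
[-0.294  0.425  2.306  2.452  0.707 -1.273] 0.0 rate 0.20
[-0.138  0.404  2.339  2.665  0.683 -1.363] 0.0 rate 0.23
[-0.064  0.354  2.247  2.683  0.541 -1.304] 0.0 rate 0.15
[-0.157  0.351  2.16   2.444  0.494 -1.119] 0.0 rate 0.27
```

Emit:
send_rows:
  commands:
    - {"translation": [-0.002, -0.06, -0.009], "twist": [0, 0, 0]}
    - {"translation": [-0.009, -0.119, -0.023], "twist": [0, 0, 0]}
    - {"translation": [-0.023, -0.175, -0.04], "twist": [0, 0, 0]}
    - {"translation": [-0.042, -0.229, -0.061], "twist": [0, 0, 0]}
    - {"translation": [-0.067, -0.279, -0.084], "twist": [0, 0, 0]}
    - {"translation": [-0.097, -0.325, -0.111], "twist": [0, 0, 0]}
    - {"translation": [-0.132, -0.365, -0.141], "twist": [0, 0, 0]}
    - {"translation": [-0.171, -0.4, -0.172], "twist": [0, 0, 0]}
    - {"translation": [-0.213, -0.428, -0.205], "twist": [0, 0, 0]}
    - {"translation": [-0.258, -0.45, -0.239], "twist": [0, 0, 0]}

```text
t: 30.55
ee_pos: [496.9, -85.7, 315.2]
orientation: [-2.618, -0.268, -1.518]
ft_force: [-1.5, 10.8, 1.7]
width: 21.3
```

Emit:
send_rows:
  commands:
    - {"translation": [-0.048, -0.015, -0.035], "twist": [0, 0, 0]}
    - {"translation": [-0.097, -0.022, -0.07], "twist": [0, 0, 0]}
    - {"translation": [-0.147, -0.022, -0.104], "twist": [0, 0, 0]}
    - {"translation": [-0.197, -0.015, -0.138], "twist": [0, 0, 0]}
    - {"translation": [-0.247, -0.001, -0.17], "twist": [0, 0, 0]}
    - {"translation": [-0.295, 0.02, -0.2], "twist": [0, 0, 0]}
    - {"translation": [-0.341, 0.049, -0.228], "twist": [0, 0, 0]}
    - {"translation": [-0.384, 0.083, -0.253], "twist": [0, 0, 0]}
    - {"translation": [-0.424, 0.123, -0.275], "twist": [0, 0, 0]}
    - {"translation": [-0.46, 0.168, -0.293], "twist": [0, 0, 0]}

```text
t: 31.55
ee_pos: [452.7, -70.1, 286.7]
orientation: [-2.618, -0.263, -1.523]
ft_force: [6.3, 1.6, 2.1]
width: 21.3
```

```bash
python3 crank.py
```

```text
t 31.6 F [6.336 1.591 2.069] w 21.3 q [-0.295  0.426  2.304  2.453  0.709 -1.273] grasp [591.561 -41.85  206.199]
model knob [662.734 -13.092 258.051]
angle 2.614566411087276 r 49.35446744379082 n 0.8287762645535256
```

Crank is following (2.61 rad, expected 2.64).

Emit:
send_rows:
  commands:
    - {"translation": [-0.032, 0.05, -0.015], "twist": [0, 0, 0]}
    - {"translation": [-0.058, 0.103, -0.026], "twist": [0, 0, 0]}
    - {"translation": [-0.079, 0.16, -0.032], "twist": [0, 0, 0]}
    - {"translation": [-0.095, 0.219, -0.035], "twist": [0, 0, 0]}
    - {"translation": [-0.104, 0.279, -0.033], "twist": [0, 0, 0]}
    - {"translation": [-0.108, 0.339, -0.028], "twist": [0, 0, 0]}
    - {"translation": [-0.105, 0.399, -0.018], "twist": [0, 0, 0]}
    - {"translation": [-0.097, 0.457, -0.004], "twist": [0, 0, 0]}
    - {"translation": [-0.082, 0.514, 0.014], "twist": [0, 0, 0]}
    - {"translation": [-0.062, 0.567, 0.035], "twist": [0, 0, 0]}

```text
t: 32.55
ee_pos: [445.0, -12.2, 289.5]
orientation: [-2.622, -0.264, -1.516]
ft_force: [-0.9, -4.0, 2.0]
width: 21.5
```

Emit:
send_rows:
  commands:
    - {"translation": [0.026, 0.049, 0.024], "twist": [0, 0, 0]}
    - {"translation": [0.057, 0.094, 0.052], "twist": [0, 0, 0]}
    - {"translation": [0.092, 0.134, 0.081], "twist": [0, 0, 0]}
    - {"translation": [0.131, 0.167, 0.113], "twist": [0, 0, 0]}
    - {"translation": [0.174, 0.194, 0.146], "twist": [0, 0, 0]}
    - {"translation": [0.22, 0.215, 0.181], "twist": [0, 0, 0]}
    - {"translation": [0.268, 0.229, 0.216], "twist": [0, 0, 0]}
    - {"translation": [0.317, 0.235, 0.25], "twist": [0, 0, 0]}
    - {"translation": [0.367, 0.234, 0.285], "twist": [0, 0, 0]}
    - {"translation": [0.418, 0.226, 0.318], "twist": [0, 0, 0]}

```text
t: 33.55
ee_pos: [486.7, 11.1, 321.3]
orientation: [-2.62, -0.269, -1.516]
ft_force: [-4.7, 3.8, 1.1]
width: 21.5
```

Emit:
send_rows:
  commands:
    - {"translation": [0.049, -0.016, 0.032], "twist": [0, 0, 0]}
    - {"translation": [0.097, -0.038, 0.062], "twist": [0, 0, 0]}
    - {"translation": [0.143, -0.067, 0.089], "twist": [0, 0, 0]}
    - {"translation": [0.186, -0.102, 0.114], "twist": [0, 0, 0]}
    - {"translation": [0.225, -0.143, 0.135], "twist": [0, 0, 0]}
    - {"translation": [0.261, -0.19, 0.153], "twist": [0, 0, 0]}
    - {"translation": [0.291, -0.24, 0.167], "twist": [0, 0, 0]}
    - {"translation": [0.317, -0.294, 0.177], "twist": [0, 0, 0]}
    - {"translation": [0.337, -0.351, 0.184], "twist": [0, 0, 0]}
    - {"translation": [0.352, -0.41, 0.185], "twist": [0, 0, 0]}

```text
t: 34.55
ee_pos: [522.6, -31.7, 340.1]
orientation: [-2.62, -0.264, -1.519]
ft_force: [-1.8, 2.4, 2.2]
width: 21.6
```

```bash
python3 crank.py
```

```text
t 34.5 F [-1.794  2.4    2.215] w 21.6 q [-0.158  0.352  2.159  2.443  0.495 -1.118] grasp [661.193  -3.369 259.139]
model knob [662.734 -13.092 258.051]
angle 0.014706611309648563 r 49.83424233116491 n 0.6649909517392508
```

Emit:
send_rows:
  commands:
    - {"translation": [0, 0, 0], "twist": [0, 0, 0]}
    - {"translation": [0, 0, 0], "twist": [0, 0, 0]}
    - {"translation": [0, 0, 0], "twist": [0, 0, 0]}
    - {"translation": [0, 0, 0], "twist": [0, 0, 0]}
    - {"translation": [0, 0, 0], "twist": [0, 0, 0]}
    - {"translation": [-0.08, -0.016, 0.046], "twist": [0, 0, 0]}
    - {"translation": [-0.22, -0.044, 0.127], "twist": [0, 0, 0]}
    - {"translation": [-0.38, -0.076, 0.22], "twist": [0, 0, 0]}
    - {"translation": [-0.54, -0.108, 0.312], "twist": [0, 0, 0]}
    - {"translation": [-0.68, -0.136, 0.393], "twist": [0, 0, 0]}
  grip: -0.6

```text
t: 35.55
ee_pos: [453.1, -44.7, 379.8]
orientation: [-2.62, -0.264, -1.518]
ft_force: [1.0, 0.9, 0.4]
width: 70.3
```

Run:
```python
from go import *
from fit import W
from h import snap
P=np.load("p.npy")
go([W(P,(-70,70,300)),W(P,(-100,140,215)),W(P,(-86,140,122)),W(P,(6,140,120))])
snap("side","side7",(215,160,345,285),4.5)
```

```text
t 35.5 F [1.038 0.896 0.45 ] w 70.3 q [-0.226  0.181  2.269  2.252  0.481 -0.962] grasp [591.606 -16.355 298.686]
[-0.707  0.574  0.014 -0.002  0.    -0.003] q [-0.078  0.065  2.413  2.546  0.437 -1.161] err 0.0 rate 0.36
[-0.431  0.628 -0.85   0.     0.     0.   ] q [ 0.177  0.318  2.542  3.113  0.769 -1.562] err 0.0 rate 0.78
[ 0.137  0.027 -0.93   0.     0.     0.   ] q [ 0.178  0.692  2.516  3.121  1.116 -1.572] err 0.0 rate 0.40
[ 0.902  0.18  -0.02   0.     0.     0.   ] q [ 0.183  0.663  2.329  3.123  0.901 -1.568] err 0.0 rate 0.25
```

View pics/side7.png

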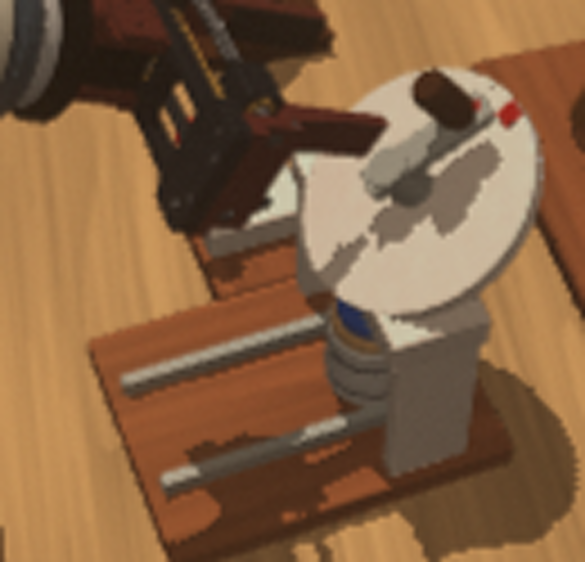

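Emit:
send_rows:
  commands:
    - {"translation": [-0.07, 0.03, 0], "twist": [0, 0, 0]}
    - {"translation": [-0.14, 0.08, 0], "twist": [0, 0, 0]}
    - {"translation": [-0.21, 0.14, 0], "twist": [0, 0, 0]}
    - {"translation": [-0.28, 0.2, 0], "twist": [0, 0, 0]}
    - {"translation": [-0.35, 0.26, 0], "twist": [0, 0, 0]}
    - {"translation": [-0.42, 0.32, 0], "twist": [0, 0, 0]}
    - {"translation": [-0.49, 0.38, 0], "twist": [0, 0, 0]}
    - {"translation": [-0.56, 0.44, 0], "twist": [0, 0, 0]}
    - {"translation": [-0.63, 0.51, 0], "twist": [0, 0, 0]}
    - {"translation": [-0.7, 0.574, 0], "twist": [0, 0, 0]}
  grip: 1

```text
t: 36.6
ee_pos: [383.8, 13.3, 379.1]
orientation: [-2.62, -0.264, -1.518]
ft_force: [-0.7, 0.9, 0.3]
width: 0.3
```

Emit:
send_rows:
  commands:
    - {"translation": [-0.043, 0.06, -0.08], "twist": [0, 0, 0]}
    - {"translation": [-0.086, 0.12, -0.16], "twist": [0, 0, 0]}
    - {"translation": [-0.13, 0.18, -0.25], "twist": [0, 0, 0]}
    - {"translation": [-0.17, 0.25, -0.34], "twist": [0, 0, 0]}
    - {"translation": [-0.215, 0.31, -0.43], "twist": [0, 0, 0]}
    - {"translation": [-0.26, 0.38, -0.52], "twist": [0, 0, 0]}
    - {"translation": [-0.3, 0.44, -0.6], "twist": [0, 0, 0]}
    - {"translation": [-0.345, 0.5, -0.68], "twist": [0, 0, 0]}
    - {"translation": [-0.39, 0.57, -0.77], "twist": [0, 0, 0]}
    - {"translation": [-0.43, 0.628, -0.85], "twist": [0, 0, 0]}

```text
t: 37.6
ee_pos: [340.9, 76.0, 293.9]
orientation: [-2.621, -0.265, -1.518]
ft_force: [-0.4, -0.5, 0.9]
width: 0.7
```

Emit:
send_rows:
  commands:
    - {"translation": [0, 0, -0.09], "twist": [0, 0, 0]}
    - {"translation": [0, 0, -0.18], "twist": [0, 0, 0]}
    - {"translation": [0, 0, -0.28], "twist": [0, 0, 0]}
    - {"translation": [0, 0, -0.38], "twist": [0, 0, 0]}
    - {"translation": [0, 0, -0.48], "twist": [0, 0, 0]}
    - {"translation": [0, 0, -0.58], "twist": [0, 0, 0]}
    - {"translation": [0.03, 0.006, -0.68], "twist": [0, 0, 0]}
    - {"translation": [0.06, 0.012, -0.78], "twist": [0, 0, 0]}
    - {"translation": [0.1, 0.02, -0.87], "twist": [0, 0, 0]}
    - {"translation": [0.13, 0.027, -0.93], "twist": [0, 0, 0]}

```text
t: 38.6
ee_pos: [354.5, 78.5, 200.6]
orientation: [-2.621, -0.265, -1.518]
ft_force: [-0.3, 1.1, -0.2]
width: 0.3
```

Run:
```python
from go import *
from fit import W
P=np.load("p.npy")
go([W(P,(-80,140,120)),W(P,(6,140,120)),W(P,(10,140,120))])
```

```text
t 38.6 F [-0.33   1.089 -0.16 ] w 0.3 q [ 0.178  0.702  2.51   3.119  1.12  -1.572] grasp [492.957 106.779 119.439]
[ 0.044  0.009  0.005 -0.    -0.001 -0.003] q [ 0.179  0.695  2.503  3.121  1.106 -1.572] err 0.0 rate 0.02
[0.843 0.169 0.    0.    0.    0.   ] q [ 0.183  0.663  2.329  3.123  0.901 -1.568] err 0.0 rate 0.24
[0.039 0.008 0.    0.    0.    0.   ] q [ 0.184  0.663  2.321  3.123  0.893 -1.567] err 0.0 rate 0.01
```

Emit:
send_rows:
  commands:
    - {"translation": [0.08, 0.016, 0], "twist": [0, 0, 0]}
    - {"translation": [0.16, 0.032, 0.01], "twist": [0, 0, 0]}
    - {"translation": [0.24, 0.048, 0.03], "twist": [0, 0, 0]}
    - {"translation": [0.33, 0.066, 0.05], "twist": [0, 0, 0]}
    - {"translation": [0.42, 0.084, 0.05], "twist": [0, 0, 0]}
    - {"translation": [0.51, 0.102, 0.05], "twist": [0, 0, 0]}
    - {"translation": [0.6, 0.12, 0.04], "twist": [0, 0, 0]}
    - {"translation": [0.69, 0.138, 0.02], "twist": [0, 0, 0]}
    - {"translation": [0.77, 0.154, 0], "twist": [0, 0, 0]}
    - {"translation": [0.84, 0.168, 0], "twist": [0, 0, 0]}

```text
t: 39.6
ee_pos: [438.9, 95.1, 200.7]
orientation: [-2.622, -0.264, -1.517]
ft_force: [-0.8, -0.8, -0.7]
width: 0.7
```

Emit:
send_rows:
  commands:
    - {"translation": [0.01, 0.002, 0], "twist": [0, 0, 0]}
    - {"translation": [0.02, 0.004, 0], "twist": [0, 0, 0]}
    - {"translation": [0.03, 0.006, 0], "twist": [0, 0, 0]}
    - {"translation": [0.04, 0.008, 0], "twist": [0, 0, 0]}
    - {"translation": [0.05, 0.01, 0], "twist": [0, 0, 0]}
    - {"translation": [0.05, 0.01, 0], "twist": [0, 0, 0]}
    - {"translation": [0.05, 0.01, 0], "twist": [0, 0, 0]}
    - {"translation": [0.05, 0.01, 0], "twist": [0, 0, 0]}
    - {"translation": [0.05, 0.01, 0], "twist": [0, 0, 0]}
    - {"translation": [0.05, 0.01, 0], "twist": [0, 0, 0]}

```text
t: 40.6
ee_pos: [443.4, 96.0, 201.3]
orientation: [-2.62, -0.264, -1.519]
ft_force: [-0.1, -0.4, 0.2]
width: 0.6
```

Emit:
send_rows:
  commands:
    - {"translation": [0.006, 0.001, 0], "twist": [0, 0, 0]}
    - {"translation": [0.012, 0.002, 0], "twist": [0, 0, 0]}
    - {"translation": [0.018, 0.003, 0], "twist": [0, 0, 0]}
    - {"translation": [0.024, 0.004, 0], "twist": [0, 0, 0]}
    - {"translation": [0.03, 0.006, 0], "twist": [0, 0, 0]}
    - {"translation": [0.036, 0.007, 0], "twist": [0, 0, 0]}
    - {"translation": [0.042, 0.008, 0], "twist": [0, 0, 0]}
    - {"translation": [0.048, 0.009, 0], "twist": [0, 0, 0]}
    - {"translation": [0.048, 0.009, 0], "twist": [0, 0, 0]}
    - {"translation": [0.048, 0.009, 0], "twist": [0, 0, 0]}

```text
t: 41.6
ee_pos: [445.3, 96.3, 201.2]
orientation: [-2.624, -0.264, -1.513]
ft_force: [-19.6, -4.7, 11.2]
width: 0.6
```

Run:
```python
from go import *
from h import snap
go([]); 
snap("side","side8",(200,130,330,230),6)
```

```text
t 41.6 F [-19.596  -4.718  11.234] w 0.6 q [ 0.182  0.663  2.324  3.12   0.891 -1.566] grasp [583.479 124.61  119.54 ]
```

View pics/side8.png

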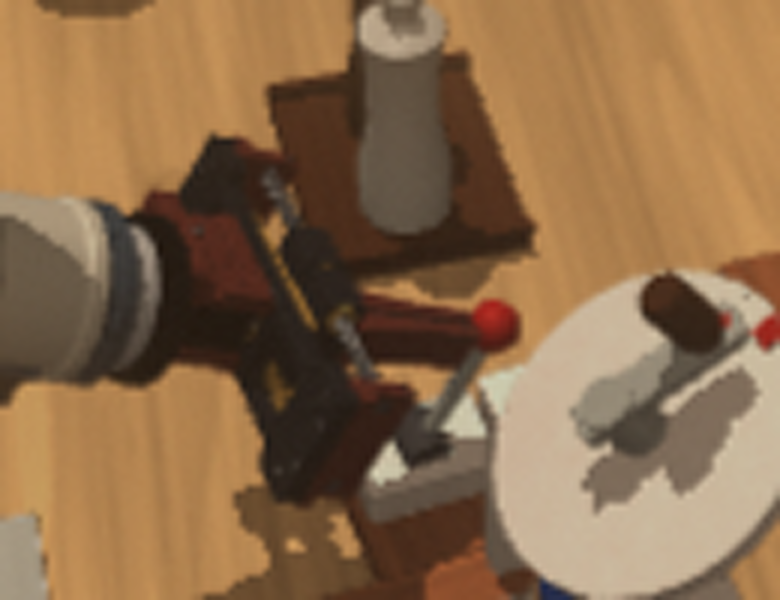

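Emit:
send_rows:
  commands:
    - {"translation": [-0.03, -0.006, 0], "twist": [0, 0, 0]}
    - {"translation": [-0.1, -0.02, 0], "twist": [0, 0, 0]}
    - {"translation": [-0.2, -0.04, 0.02], "twist": [0, 0, 0]}
    - {"translation": [-0.3, -0.06, 0.05], "twist": [0, 0, 0]}
    - {"translation": [-0.4, -0.08, 0.1], "twist": [0, 0, 0]}
    - {"translation": [-0.5, -0.1, 0.15], "twist": [0, 0, 0]}
    - {"translation": [-0.6, -0.12, 0.2], "twist": [0, 0, 0]}
    - {"translation": [-0.7, -0.14, 0.25], "twist": [0, 0, 0]}
    - {"translation": [-0.75, -0.15, 0.3], "twist": [0, 0, 0]}
    - {"translation": [-0.8, -0.16, 0.3], "twist": [0, 0, 0]}

```text
t: 42.65
ee_pos: [367.9, 80.8, 232.0]
orientation: [-2.619, -0.264, -1.52]
ft_force: [0.9, 0.0, 0.2]
width: 0.3
```

Run:
```python
from go import *
from fit import *
P=np.load("p.npy"); go([])
print([proj("side",W(P,tip(l))).round(1) for l in(.9,1.0)])
snap("side","side9",(190,140,350,275),5)
```

```text
t 42.6 F [0.852 0.007 0.248] w 0.3 q [ 0.177  0.576  2.491  3.116  0.977 -1.568] grasp [506.547 109.173 151.194]
[array([279.8, 183.9]), array([282.1, 184.1])]
```

View pics/side9.png

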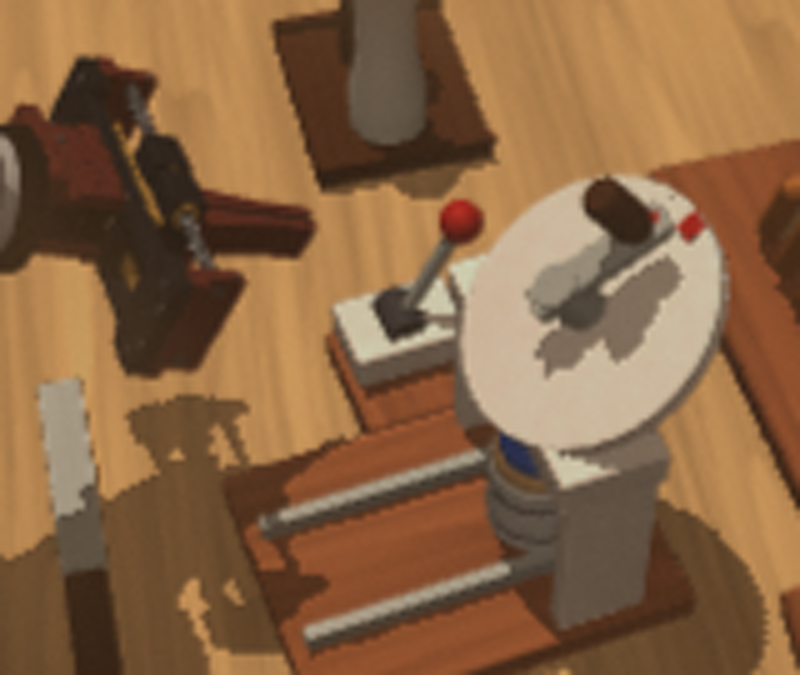

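The ball sits at crop (461,221), which is about (282.0,184.0) px against (282.1,184.1) predicted for 1.0 rad. The pad rests on the mould, the crank points at the mark, and the robot is clear, so I'm handing in.

```bash
python3 -c "
from workcell import ctrl
print(ctrl.close_job())"
```

```text
the job is handed in; nothing more can be done
None
```

The job is done in the order asked and was handed in at about 43 s of the 72 s allowed.

- **Mould:** I set it upright on the bed between the rails and slid it back until it met the stops, with the push force reaching about 16 N. In the side view its left edge came out at 326 px, against 327 px predicted for fully home.
- **Crank:** I turned it clockwise by the knob from about 0.21 to about 6.30 rad, as measured from the grip position. In the pictures the arm points at the red mark and the blue pad sits on the mould.
- **Lock lever:** I pushed it back to a hard stop at about 20 N. After the robot backed off, the ball was at (282.0, 184.0) px, against (282.1, 184.1) px predicted for 1.0 rad.
- **Bystanders and forces:** The robot touched none of the jar, mills, mug, knife or spatula. My last picture showed only the knife, the mill tray and part of a mill, so I did not check the others again at the end. The wrist force readings stayed at about 23 N or below, and the robot was clear of everything at the end.

No check failed or disagreed. I could not read the pad's travel directly; I judged its contact with the mould only from the pictures.

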